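# Stroke-test the grease dispensers and lock the good ones in the carrying rack

## Robot

A 6-joint arm with a two-finger parallel gripper is mounted at the origin on the work surface. World frame = base frame: x ahead of the robot, y to its left, z up, the work surface at z = 0. Lengths are in mm, angles in degrees, forces in N, time in s.
With the tool pointing down it reaches from about 350 to 850 mm from the base axis. Payload 8.1 kg.
Tool frame: the origin (TCP) lies midway between the tips of the shut fingers; the grasp point (between the pads) lies 19 mm behind it; z points along the fingers, y is the line along which they close (so a half turn about z gives the same grasp; the last joint's range is limited). The gripper opens to 85 mm and grips with 20 to 120 N. Pads are 22 mm wide; open, the fingers measure 114 mm over their backs; the gripper's body (76 mm by 85 mm) begins 54 mm behind the grasp point. The pads swing forward as they close: fully open they stand 13 mm farther back than shut.
Start: joints at [-80.867, 7.471, 85.268, -0, 87.261, -4.893], TCP at [145.438, -582.111, 231.292] pointing down, gripper open.
Joint ranges: [-169.43, 169.43], [-51.17, 129.36], [1.28, 143.12], [-76.62, 256.62], [0, 156.53], [-152.29, 152.29]. Speed limits (degrees/s): [136.94, 136.94, 159.86, 180, 180, 180].

## Interface

Orientations are given as [roll, pitch, yaw] about the fixed x, y, z axes, in that order (R = Rz(yaw) Ry(pitch) Rx(roll)).
In Python, from bench import sense, snapshot, camera_params, hand_in, masks_of, pinpoint gives the robot as it stands.
- The arm moves only by the tool step_arm, never from a script. Its argument "targets" is a list of rows, each an object with "angular": the turn, a rotation vector about the tool's x, y, z scaled (see below), a list of three; "dp": the shift along the tool's x, y, z scaled (see below), a list of three; "fingers": the closure, from 0 (fully open) to 1 (shut). A call has exactly 8 rows; each row is the pose to reach, as a shift and turn from the pose commanded when the call began, along the tool's axes at that moment, turning the shorter way round; what a row does not reach only later rows make up. The controller multiplies each number of a shift by 0.2 m and each number of a turn by 180 degrees. A row lasts 1/8 s, in which the tool goes at most 62.5 mm and 10.7 degrees, less where a joint would pass 70% of its speed; a pose out of reach is approached as far as the arm can. A call with a number of a shift or a turn outside -1 to 1 is refused whole. A call with a gripper value outside its range is refused whole. The fingers move at their own pace and stop on an object; "newtons" is the grip in N (left out, the last holds). Time passes only in rows, so rows that repeat a pose let the fingers close, or fill a call up. It gives the time, the measured TCP pose, the force, the opening and the grip force at its end, in the units of the state.
- sense(): the state, without advancing time (a new reading comes with each control period).
- snapshot(name): name is "scene" or "side" or "wrist"; returns the picture (420x560x3 uint8, blue, green, red); there is no depth.
- camera_params(name): a dict with "vfov" (degrees; the focal length in pixels is half the picture's height over the tangent of half this angle, whatever the lens; pixels are square), "cx", "cy" (the principal point, pixels), "R" (3x3) and "t" (3): a world point X has camera coordinates R X + t. Camera axes: x right, y down, z forward; pixel columns grow to the right and rows downward; lengths in mm; the calibration is good to about 2 mm. A picture is of the moment at which its call begins: read the wrist's pose just before it. camera_params takes no time and is no camera call; for the wrist camera it gives the pose at the moment of the call.
- hand_in(): hands the job in; it is judged then, once.
Trained networks look in the newest picture that a camera, given by its name, has taken for a name from the list of things; names that differ only in an ending like _2 or _b are one class to them, and where a whole thing is asked for, a point or a joint stands for the part that bears it (a point fixed in the world has none). Each returns a list of dicts, best first, with "conf" (0 to 1); they miss things now and then, are a little off and sometimes report something else, mostly with a low value. They report only what shows in the picture. A call takes as long as a camera call.
- masks_of(camera, label): "pixels" (420x560 bool, what is visible of it) and "at" ([column, row] in pixels, amid what is visible of it).
- pinpoint(camera, label): "at" ([column, row] in pixels: a listed point, or the origin of a listed thing).
The state is a dict: "time": time; "joint_pos": joint angles; "qd": joint speeds; "joint_efforts": joint torques, N m; "tool_pos": TCP position; "tcp_rot": TCP orientation; "ft_force": force on the tool from outside, world axes, zero at the start; "wrist_torque": the same for the moment, N m; "finger_gap": finger opening in mm; "grip_force": force on a finger pad.
Only numpy, scipy, OpenCV 4.12 (cv2) and the standard library are available. Lean on these libraries where they do the work, as an engineer would, in place of code of your own. Each camera call takes 0.05 s, during which the arm holds its last target. There are 200 camera calls.

## Task

Slide the rack's lock fully open, then press the plunger of every grease dispenser on the bench: if it runs free, press it fully home and stand the dispenser upright in a bay of the rack; if the resistance rises part-way, do not force it, and stand that dispenser upright in the reject box with its plunger left as it is. When all are put away, slide the lock fully home, leaving the mug, tin and tongs where they are.

Things in the scene. Friction and masses are not known exactly. Their poses are not given: they have to be found in the camera images.
- dispenser_1_head (a point): Dispenser 1, upright, all alike, may be absent: steel foot 68 mm across, 10 thick; barrel 38 across; black head 50 across, 62 to 104 mm above the underside: grip it there. This point: in the head, on the axis, 86 above the underside; z up. Above, a rod with the plunger's steel cap, 38 across, 5 thick, its top 141 above the underside when up, 117 when home. About 0.4 kg.
- plunger_1 (a joint): Plunger rod 1, m pressed down: 0 up, 0.024 home; stays where left. Free: a light steady 3 N or so all the way home. Any dispenser may be blocked (they look the same): its rod goes as lightly at first but stops somewhere between 9 and 14 mm, and the force rises as the cap's cushion gives. Even a blocked one must be pressed till it resists, and its rod left there.
- cap_1 (a joint): How far cap 1 is squeezed down on its rod, m: a spring cushion, 2.5 N per mm, solid at 0.008 (20 N); springs back on release. Squeezing it beyond 0.0072 (18 N) with the rod not yet home is forcing a blocked dispenser: let go at about 10 N.
- dispenser_2_head (a point): Dispenser 2, upright, all alike, may be absent: steel foot 68 mm across, 10 thick; barrel 38 across; black head 50 across, 62 to 104 mm above the underside: grip it there. This point: in the head, on the axis, 86 above the underside; z up. Above, a rod with the plunger's steel cap, 38 across, 5 thick, its top 141 above the underside when up, 117 when home. About 0.4 kg.
- plunger_2 (a joint): Plunger rod 2, m pressed down: 0 up, 0.024 home; stays where left. Free: a light steady 3 N or so all the way home. Any dispenser may be blocked (they look the same): its rod goes as lightly at first but stops somewhere between 9 and 14 mm, and the force rises as the cap's cushion gives. Even a blocked one must be pressed till it resists, and its rod left there.
- cap_2 (a joint): How far cap 2 is squeezed down on its rod, m: a spring cushion, 2.5 N per mm, solid at 0.008 (20 N); springs back on release. Squeezing it beyond 0.0072 (18 N) with the rod not yet home is forcing a blocked dispenser: let go at about 10 N.
- dispenser_3_head (a point): Dispenser 3, upright, all alike, may be absent: steel foot 68 mm across, 10 thick; barrel 38 across; black head 50 across, 62 to 104 mm above the underside: grip it there. This point: in the head, on the axis, 86 above the underside; z up. Above, a rod with the plunger's steel cap, 38 across, 5 thick, its top 141 above the underside when up, 117 when home. About 0.4 kg.
- plunger_3 (a joint): Plunger rod 3, m pressed down: 0 up, 0.024 home; stays where left. Free: a light steady 3 N or so all the way home. Any dispenser may be blocked (they look the same): its rod goes as lightly at first but stops somewhere between 9 and 14 mm, and the force rises as the cap's cushion gives. Even a blocked one must be pressed till it resists, and its rod left there.
- cap_3 (a joint): How far cap 3 is squeezed down on its rod, m: a spring cushion, 2.5 N per mm, solid at 0.008 (20 N); springs back on release. Squeezing it beyond 0.0072 (18 N) with the rod not yet home is forcing a blocked dispenser: let go at about 10 N.
- dispenser_4_head (a point): Dispenser 4, upright, all alike, may be absent: steel foot 68 mm across, 10 thick; barrel 38 across; black head 50 across, 62 to 104 mm above the underside: grip it there. This point: in the head, on the axis, 86 above the underside; z up. Above, a rod with the plunger's steel cap, 38 across, 5 thick, its top 141 above the underside when up, 117 when home. About 0.4 kg.
- plunger_4 (a joint): Plunger rod 4, m pressed down: 0 up, 0.024 home; stays where left. Free: a light steady 3 N or so all the way home. Any dispenser may be blocked (they look the same): its rod goes as lightly at first but stops somewhere between 9 and 14 mm, and the force rises as the cap's cushion gives. Even a blocked one must be pressed till it resists, and its rod left there.
- cap_4 (a joint): How far cap 4 is squeezed down on its rod, m: a spring cushion, 2.5 N per mm, solid at 0.008 (20 N); springs back on release. Squeezing it beyond 0.0072 (18 N) with the rod not yet home is forcing a blocked dispenser: let go at about 10 N.
- dispenser_5_head (a point): Dispenser 5, upright, all alike, may be absent: steel foot 68 mm across, 10 thick; barrel 38 across; black head 50 across, 62 to 104 mm above the underside: grip it there. This point: in the head, on the axis, 86 above the underside; z up. Above, a rod with the plunger's steel cap, 38 across, 5 thick, its top 141 above the underside when up, 117 when home. About 0.4 kg.
- plunger_5 (a joint): Plunger rod 5, m pressed down: 0 up, 0.024 home; stays where left. Free: a light steady 3 N or so all the way home. Any dispenser may be blocked (they look the same): its rod goes as lightly at first but stops somewhere between 9 and 14 mm, and the force rises as the cap's cushion gives. Even a blocked one must be pressed till it resists, and its rod left there.
- cap_5 (a joint): How far cap 5 is squeezed down on its rod, m: a spring cushion, 2.5 N per mm, solid at 0.008 (20 N); springs back on release. Squeezing it beyond 0.0072 (18 N) with the rod not yet home is forcing a blocked dispenser: let go at about 10 N.
- bay_1 (a point): Bay 1 of the three of the fixed rack: where the middle of a dispenser's foot belongs, on the deck's top, 12 mm above the bench. Rack's axes: y along the row (bays at 96 mm), x to the back. Each bay is 78 mm wide between ribs 8 mm high, with a lip 14 mm high 41 mm behind its middle, open in front (-x). Deck 112 x 306 mm. One dispenser to a bay, in any order.
- bay_2 (a point): Bay 2 of the three of the fixed rack: where the middle of a dispenser's foot belongs, on the deck's top, 12 mm above the bench. Rack's axes: y along the row (bays at 96 mm), x to the back. Each bay is 78 mm wide between ribs 8 mm high, with a lip 14 mm high 41 mm behind its middle, open in front (-x). Deck 112 x 306 mm. One dispenser to a bay, in any order.
- bay_3 (a point): Bay 3 of the three of the fixed rack: where the middle of a dispenser's foot belongs, on the deck's top, 12 mm above the bench. Rack's axes: y along the row (bays at 96 mm), x to the back. Each bay is 78 mm wide between ribs 8 mm high, with a lip 14 mm high 41 mm behind its middle, open in front (-x). Deck 112 x 306 mm. One dispenser to a bay, in any order.
- lock (a joint): The rack's comb lock, a steel bar before the bays sliding along the rack's y, m: 0 fully open (its tongues lie over the ribs, bays free from above), 0.048 fully locked (a tongue 5 mm above the front edge of each foot). Needs about 3 N, stays where left; a foot not down in its bay gets in its way. Bar's top 37 mm above the bench.
- lock_grip (a point): The lock's upright black grip beyond the +y end of the rack: a fin 14 mm thick along the rack's x, 44 mm long along its y, from 30 to 82 mm above the bench; this point is on its centre line, 58 mm above the bench. Moves with the lock; sliding to the rack's +y locks.
- reject_box: The reject box, fixed: an open dark wooden tray 200 mm (x) by 114 mm (y), walls 6 mm thick and 25 mm high, floor 6 mm thick; origin under its centre. Room for two dispensers side by side along its x.
- mug: Bystander: a white enamel mug, 80 mm across, 90 mm high. Leave it alone.
- tin: Bystander: a closed plain metal tin, 70 mm across, 100 mm high. Leave it alone.
- tongs: Bystander: forge tongs, 330 mm, lying flat. Leave it alone.

How it is judged (in metres and radians):
On the way, in this order (a step that is already met when the one before it is completed fails the run):
1. the lock is slid fully open (value of joint lock below 0.004 m), for 0.2 s.
2. every dispenser (a blocked one bears a hidden mark for the judge) is tested and put away: free ones, fully pressed, in the rack's bays, blocked ones in the reject box (angle between each of dispenser_1_head, dispenser_2_head, dispenser_3_head, dispenser_4_head, dispenser_5_head's own z axis and vertical below 0.1 rad and linear speed of each of dispenser_1, dispenser_2, dispenser_3, dispenser_4, dispenser_5 below 0.03 m/s and ((x of dispenser_1_head in the frame of dispenser_1 below 0.0003 m and value of joint plunger_1 above 0.0215 m and height (world z) of dispenser_1_head between 0.092 and 0.104 m and (horizontal distance between dispenser_1_head and bay_1 below 0.013 m or horizontal distance between dispenser_1_head and bay_2 below 0.013 m or horizontal distance between dispenser_1_head and bay_3 below 0.013 m)) or (x of dispenser_1_head in the frame of dispenser_1 above 0.0003 m and value of joint plunger_1 between 0.006 and 0.018 m and height (world z) of dispenser_1_head below 0.1 m and x of dispenser_1_head in the frame of reject_box between -0.094 and 0.094 m and y of dispenser_1_head in the frame of reject_box between -0.051 and 0.051 m)) and ((x of dispenser_2_head in the frame of dispenser_2 below 0.0003 m and value of joint plunger_2 above 0.0215 m and height (world z) of dispenser_2_head between 0.092 and 0.104 m and (horizontal distance between dispenser_2_head and bay_1 below 0.013 m or horizontal distance between dispenser_2_head and bay_2 below 0.013 m or horizontal distance between dispenser_2_head and bay_3 below 0.013 m)) or (x of dispenser_2_head in the frame of dispenser_2 above 0.0003 m and value of joint plunger_2 between 0.006 and 0.018 m and height (world z) of dispenser_2_head below 0.1 m and x of dispenser_2_head in the frame of reject_box between -0.094 and 0.094 m and y of dispenser_2_head in the frame of reject_box between -0.051 and 0.051 m)) and ((x of dispenser_3_head in the frame of dispenser_3 below 0.0003 m and value of joint plunger_3 above 0.0215 m and height (world z) of dispenser_3_head between 0.092 and 0.104 m and (horizontal distance between dispenser_3_head and bay_1 below 0.013 m or horizontal distance between dispenser_3_head and bay_2 below 0.013 m or horizontal distance between dispenser_3_head and bay_3 below 0.013 m)) or (x of dispenser_3_head in the frame of dispenser_3 above 0.0003 m and value of joint plunger_3 between 0.006 and 0.018 m and height (world z) of dispenser_3_head below 0.1 m and x of dispenser_3_head in the frame of reject_box between -0.094 and 0.094 m and y of dispenser_3_head in the frame of reject_box between -0.051 and 0.051 m)) and ((x of dispenser_4_head in the frame of dispenser_4 below 0.0003 m and value of joint plunger_4 above 0.0215 m and height (world z) of dispenser_4_head between 0.092 and 0.104 m and (horizontal distance between dispenser_4_head and bay_1 below 0.013 m or horizontal distance between dispenser_4_head and bay_2 below 0.013 m or horizontal distance between dispenser_4_head and bay_3 below 0.013 m)) or (x of dispenser_4_head in the frame of dispenser_4 above 0.0003 m and value of joint plunger_4 between 0.006 and 0.018 m and height (world z) of dispenser_4_head below 0.1 m and x of dispenser_4_head in the frame of reject_box between -0.094 and 0.094 m and y of dispenser_4_head in the frame of reject_box between -0.051 and 0.051 m)) and ((x of dispenser_5_head in the frame of dispenser_5 below 0.0003 m and value of joint plunger_5 above 0.0215 m and height (world z) of dispenser_5_head between 0.092 and 0.104 m and (horizontal distance between dispenser_5_head and bay_1 below 0.013 m or horizontal distance between dispenser_5_head and bay_2 below 0.013 m or horizontal distance between dispenser_5_head and bay_3 below 0.013 m)) or (x of dispenser_5_head in the frame of dispenser_5 above 0.0003 m and value of joint plunger_5 between 0.006 and 0.018 m and height (world z) of dispenser_5_head below 0.1 m and x of dispenser_5_head in the frame of reject_box between -0.094 and 0.094 m and y of dispenser_5_head in the frame of reject_box between -0.051 and 0.051 m))), for 0.2 s.
At the end, for the whole second after the job is handed in: All dispensers upright (0.1 rad), still: free ones with plunger over 21.5 mm down, on the deck within 13 mm of a bay's middle; blocked ones, pressed 6 to 18 mm and never over 18 N, on the reject box's floor; lock over 44 mm of its 48 (all of step 2 and value of joint lock above 0.044 m); the robot touches nothing.
It fails at once if a plunger that is not home is pressed hard (cushion squeezed beyond 7.2 mm, 18 N) ((value of joint cap_1 above 0.0072 m and value of joint plunger_1 below 0.019 m) or (value of joint cap_2 above 0.0072 m and value of joint plunger_2 below 0.019 m) or (value of joint cap_3 above 0.0072 m and value of joint plunger_3 below 0.019 m) or (value of joint cap_4 above 0.0072 m and value of joint plunger_4 below 0.019 m) or (value of joint cap_5 above 0.0072 m and value of joint plunger_5 below 0.019 m)).
It fails at once if a bystander is moved by more than 30 mm (distance of any of mug, tin, tongs from where it was at the start of the episode above 0.03 m).
Of dispenser_1, dispenser_2, dispenser_3, dispenser_4, dispenser_5 only 3 to 5 are there at a start; the rules pass over those that are not, and their reading is None.
At some moment in a run one of dispenser_1, dispenser_2, dispenser_3, dispenser_4, dispenser_5 may be knocked a few centimetres aside while the robot is not near it.
Once in a run the grip may slacken for a moment while it holds something.
It also fails if it takes over 210 s, if anything falls off the work surface, if the arm or the gripper's body presses on something with over 40 N, if the wrist force passes 120 N, or if a joint passes its speed limit or range.

## Working session

There is one attempt and no reset: what is moved stays moved. The work goes in short steps, Python scripts to look and compute and a tool call to move; the robot and the scene stay as the last step left them, time stands still between calls to the robot, and variables do not carry over. Pictures are saved under pics/ and viewed, at most 14 in all, crops included, and the job is handed in when it is done.

Besides the shell and the picture viewer there is one more tool, called after "Request:" as a command line: name --argument value ..., lists and objects as JSON in quotes. step_arm: Moves the arm, as the interface text tells. Its arguments: {"type":"object","properties":{"targets":{"type":"array","items":{"type":"object","properties":{"angular":{"type":"array","items":{"type":"number","minimum":-1,"maximum":1}},"dp":{"type":"array","items":{"type":"number","minimum":-1,"maximum":1}},"fingers":{"type":"number"}}}},"newtons":{"type":"number"}},"required":["targets"]}

```bash
mkdir -p pics; ls
cat > h.py <<'E'
import numpy as np, cv2
from bench import *
from scipy.spatial.transform import Rotation as Ro
def ray(cam,px,P=None):
    P=P or camera_params(cam); f=210/np.tan(np.radians(P['vfov'])/2)
    R=np.array(P['R']);t=np.array(P['t'])
    d=R.T@np.array([(px[0]-P['cx'])/f,(px[1]-P['cy'])/f,1]); return -R.T@t,d
def onz(cam,px,z,P=None):
    c,d=ray(cam,px,P); return (c+d*(z-c[2])/d[2])[:2]
def proj(cam,X,P=None):
    P=P or camera_params(cam); f=210/np.tan(np.radians(P['vfov'])/2)
    v=np.array(P['R'])@np.array(X)+np.array(P['t']); return np.array([P['cx'],P['cy']])+f*v[:2]/v[2]
E
python3 - <<'E'
from h import *
s=sense(); print({k:np.round(v,2).tolist() for k,v in s.items()})
for c in ["scene","side","wrist"]:
    P=camera_params(c); im=snapshot(c); cv2.imwrite(f'pics/{c}0.png',im); print(c,P)
    if c=="wrist": continue
    for n,z in [("dispenser_1_head",86),("lock_grip",58),("reject_box",0),("bay_1",12),("mug",0),("tin",0),("tongs",0)]:
        for d in pinpoint(c,n): print(c,n,round(d['conf'],2),np.round(d['at']),np.round(onz(c,d['at'],z,P)))
E
```

```text
pics
{'time': 0.0, 'joint_pos': [-80.87, 7.51, 85.33, -0.0, 87.26, -4.89], 'qd': [0.04, 0.01, -0.03, -0.12, -0.03, 0.06], 'joint_efforts': [-0.0, -56.94, -50.06, -0.0, 0.02, -0.0], 'tool_pos': [145.34, -581.57, 230.24], 'tcp_rot': [-179.9, -0.01, 14.03], 'ft_force': [0.09, 0.05, 0.2], 'wrist_torque': [0.03, -0.0, 0.02], 'grip_force': 0.0, 'finger_gap': 85.34}
scene {'vfov': 56.72019639746826, 'cx': 286.55862739171687, 'cy': 213.96717602565528, 'R': array([[ 0.66584731,  0.74593544, -0.01508904],
       [ 0.46933789, -0.43449692, -0.76872256],
       [-0.57997354,  0.50476999, -0.63940437]]), 't': array([-434.86128381, -204.15081242, 1478.73816211])}
scene dispenser_1_head 0.64 [203. 208.] [ 429. -119.]
scene lock_grip 0.7 [324. 199.] [611. 193.]
scene reject_box 0.97 [144. 286.] [ 502. -358.]
scene bay_1 0.94 [287. 229.] [597.  52.]
scene bay_1 0.85 [238. 266.] [ 616. -143.]
scene bay_1 0.65 [265. 249.] [619. -49.]
scene bay_1 0.56 [366. 180.] [593. 421.]
scene mug 0.59 [210. 325.] [ 715. -296.]
scene tin 0.63 [365. 181.] [584. 427.]
scene tongs 0.82 [313. 269.] [754.   5.]
scene ton
[... 417 characters left out ...]
90.]
side reject_box 0.71 [339. 172.] [ 513. -348.]
side bay_1 0.95 [291. 202.] [ 609. -133.]
side bay_1 0.82 [282. 223.] [606. -36.]
side bay_1 0.66 [269. 244.] [613.  52.]
side bay_1 0.56 [315. 337.] [430. 298.]
side mug 0.93 [276. 170.] [ 708. -302.]
side tin 0.65 [225. 378.] [577. 433.]
side tin 0.26 [252. 267.] [631. 134.]
side tongs 0.86 [224. 224.] [761.  -2.]
wrist {'vfov': 61.16697370440456, 'cx': 277.3078002784627, 'cy': 217.30506294247914, 'R': array([[ 2.42820340e-01, -9.70071254e-01,  2.11240270e-04],
       [-9.28410638e-01, -2.32329053e-01,  2.89960168e-01],
       [-2.81232946e-01, -7.06043443e-02, -9.57038691e-01]]), 't': array([-600.50931361,  -37.45363162,  378.52189289])}
```

View pics/scene0.png

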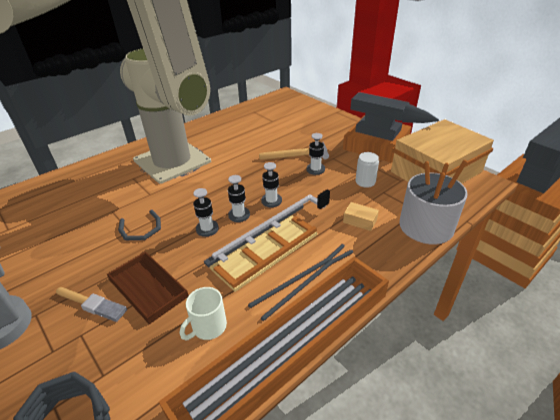

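View pics/side0.png

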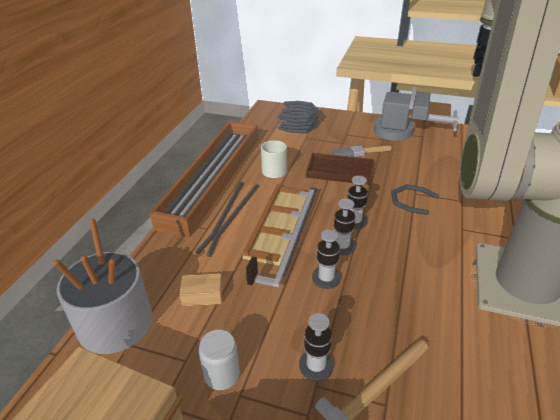

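Run:
```python
from h import *
for c in ["scene","side"]:
    for d in masks_of(c,"dispenser_1_head"): 
        ys,xs=np.nonzero(d['pixels']); print(c,round(d['conf'],2),np.round(d['at']),xs.min(),xs.max(),ys.min(),ys.max(),np.round(onz(c,d['at'],75)))
```

```text
scene 0.64 [203. 212.] 193 218 188 235 [ 433. -122.]
scene 0.23 [233. 181.] 228 240 174 188 [364.  31.]
side 0.75 [359. 196.] 348 367 176 229 [ 419. -134.]
```

The scene picture shows four dispensers. Their heads are at about (204,207), (237,193), (271,180) and (317,151). The lock grip is at (324,199), the rack around (265,249), the reject box at (147,286), the mug at (205,315) and the tin at (367,170). In the side picture the heads are at (358,197), (345,222), (328,255) and (318,342), and the grip is at (252,270).

Run:
```python
from h import *
def tri(a,b):
    A=np.zeros((3,3));v=np.zeros(3)
    for c,p in (("scene",a),("side",b)):
        o,d=ray(c,p);d/=np.linalg.norm(d);M=np.eye(3)-np.outer(d,d);A+=M;v+=M@o
    return np.round(np.linalg.solve(A,v))
for a,b in [((203.5,207),(358,197)),((237,193),(345,222)),((271,180),(328,254)),((317,151),(318,342)),((324,199),(252,270)),((144,286),(339,172)),((287,229),(269,244)),((238,266),(291,202))]: print(a,tri(a,b))
import os
im=cv2.imread('pics/scene0.png')[150:300,130:350]; a=cv2.resize(im,None,fx=3.5,fy=3.5,interpolation=2)
cv2.imwrite('pics/c0.png',a)
P=camera_params('wrist');R=np.array(P['R']);print('wristcam',-R.T@np.array(P['t']),'tcp',sense()['tool_pos'])
```

```text
(203.5, 207) [ 420. -114.   83.]
(237, 193) [433.  -3.  83.]
(271, 180) [448. 118.  81.]
(317, 151) [415. 355.  76.]
(324, 199) [607. 194.  55.]
(144, 286) [ 508. -356.   -1.]
(287, 229) [607.  52.  15.]
(238, 266) [ 612. -141.    6.]
wristcam [ 217.49598646 -564.51096897  373.23254805] tcp [ 145.41871297 -582.10372046  231.29152574]
```

View pics/c0.png

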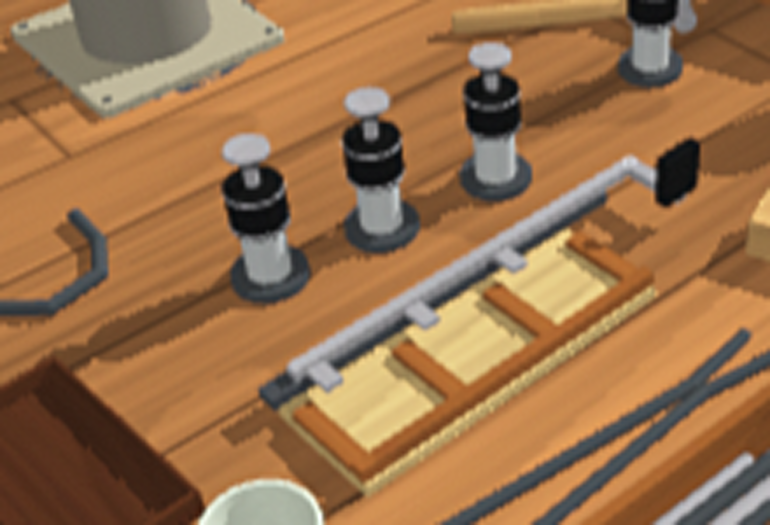

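The crop shows the lock partly closed, with its tongues over the fronts of the bays. The three bays and the grip are clear. I'm moving towards the lock grip.

Request:
step_arm --targets '[{"dp": [1, -1, 0], "fingers": 0}, {"dp": [1, -1, 0], "fingers": 0}, {"dp": [1, -1, 0], "fingers": 0}, {"dp": [1, -1, 0], "fingers": 0}, {"dp": [1, -1, 0], "fingers": 0}, {"dp": [1, -1, 0], "fingers": 0}, {"dp": [1, -1, 0], "fingers": 0}, {"dp": [1, -1, 0], "fingers": 0}]'

```text
validation failed for argument at $.ta...
```

Request:
step_arm --targets '[{"dp": [1, -1, 0], "fingers": 0}, {"dp": [1, -1, 0], "fingers": 0}, {"dp": [1, -1, 0], "fingers": 0}, {"dp": [1, -1, 0], "fingers": 0}, {"dp": [1, -1, 0], "fingers": 0}, {"dp": [1, -1, 0], "fingers": 0}, {"dp": [1, -1, 0], "fingers": 0}, {"dp": [1, -1, 0], "fingers": 0}]'

```text
validation failed for argument at $.ta...
```

```bash
cat >> h.py <<'E'
def go(x,y,z,yaw):
    s=sense(); R=Ro.from_euler('xyz',s['tcp_rot'],degrees=True)
    T=Ro.from_euler('xyz',[180,0,yaw],degrees=True)
    d=R.inv().apply(np.array([x,y,z])-s['tool_pos'])/200; a=(R.inv()*T).as_rotvec()/np.pi
    print('t',round(s['time'],2),'tcp',np.round(s['tool_pos'],1),np.round(s['tcp_rot'],1),'F',np.round(s['ft_force'],1),'dp',np.round(d,3),'ang',np.round(a,3))
E
python3 -c "
from h import *
go(607,194,160,92)
s=sense(); cv2.imwrite('pics/w1.png',snapshot('wrist'))"
```

```text
t 0.95 tcp [ 145.4 -582.1  231.3] [-180.    0.   14.] F [0.4 0.6 0.1] dp [ 3.18  -3.205  0.357] ang [-0.    -0.    -0.433]
```

Request:
step_arm --targets '[{"angular": [0, 0, 0], "dp": [1, -1, 0], "fingers": 0}, {"angular": [0, 0, 0], "dp": [1, -1, 0], "fingers": 0}, {"angular": [0, 0, 0], "dp": [1, -1, 0], "fingers": 0}, {"angular": [0, 0, 0], "dp": [1, -1, 0], "fingers": 0}, {"angular": [0, 0, 0], "dp": [1, -1, 0], "fingers": 0}, {"angular": [0, 0, 0], "dp": [1, -1, 0], "fingers": 0}, {"angular": [0, 0, 0], "dp": [1, -1, 0], "fingers": 0}, {"angular": [0, 0, 0], "dp": [1, -1, 0], "fingers": 0}]'

```text
time: 2.0
tool_pos: [290.5, -340.4, 231.3]
tcp_rot: [180.0, 0.0, 13.9]
ft_force: [0.3, -1.3, -0.0]
finger_gap: 85.0
grip_force: 0.0
```

Request:
step_arm --targets '[{"angular": [0, 0, 0], "dp": [1, -1, 0], "fingers": 0}, {"angular": [0, 0, 0], "dp": [1, -1, 0], "fingers": 0}, {"angular": [0, 0, 0], "dp": [1, -1, 0], "fingers": 0}, {"angular": [0, 0, 0], "dp": [1, -1, 0], "fingers": 0}, {"angular": [0, 0, 0], "dp": [1, -1, 0], "fingers": 0}, {"angular": [0, 0, 0], "dp": [1, -1, 0], "fingers": 0}, {"angular": [0, 0, 0], "dp": [1, -1, 0], "fingers": 0}, {"angular": [0, 0, 0], "dp": [1, -1, 0], "fingers": 0}]'

```text
time: 3.0
tool_pos: [436.2, -98.4, 231.2]
tcp_rot: [180.0, 0.0, 13.9]
ft_force: [0.3, 0.5, 0.2]
finger_gap: 85.6
grip_force: 0.0
```

Request:
step_arm --targets '[{"angular": [0, 0, -0.2], "dp": [1, -1, 0], "fingers": 0}, {"angular": [0, 0, -0.43], "dp": [1, -1, 0], "fingers": 0}, {"angular": [0, 0, -0.43], "dp": [1, -1, 0], "fingers": 0}, {"angular": [0, 0, -0.43], "dp": [1, -1, 0], "fingers": 0}, {"angular": [0, 0, -0.43], "dp": [1, -1, 0], "fingers": 0}, {"angular": [0, 0, -0.43], "dp": [1, -1, 0], "fingers": 0}, {"angular": [0, 0, -0.43], "dp": [1, -1, 0], "fingers": 0}, {"angular": [0, 0, -0.43], "dp": [1, -1, 0], "fingers": 0}]'

```text
time: 4.0
tool_pos: [582.4, 144.0, 231.1]
tcp_rot: [-180.0, 0.0, 91.5]
ft_force: [0.0, 0.4, -0.5]
finger_gap: 85.1
grip_force: 0.0
```

```bash
python3 -c "
from h import *
go(607,194,160,92)
P=camera_params('wrist');cv2.imwrite('pics/w1.png',snapshot('wrist'))
for n,z in (('lock_grip',58),('bay_1',12)):
  for d in pinpoint('wrist',n): print(n,round(d['conf'],2),np.round(d['at']),np.round(onz('wrist',d['at'],z,P),1))
for d in masks_of('wrist','lock_grip'): ys,xs=np.nonzero(d['pixels']);print(d['conf'],d['at'],xs.min(),xs.max(),ys.min(),ys.max())
"
```

```text
t 4.0 tcp [582.4 144.  231.1] [-180.     0.    91.5] F [ 0.   0.4 -0.5] dp [0.247 0.13  0.356] ang [-0.     0.    -0.003]
lock_grip 0.95 [307. 135.] [606.8 196.9]
bay_1 0.72 [300. 267.] [611.  51.]
bay_1 0.7 [300. 340.] [614.7 -43.4]
0.86 [251.2, 202.5] 237 318 113 388
```

View pics/w1.png

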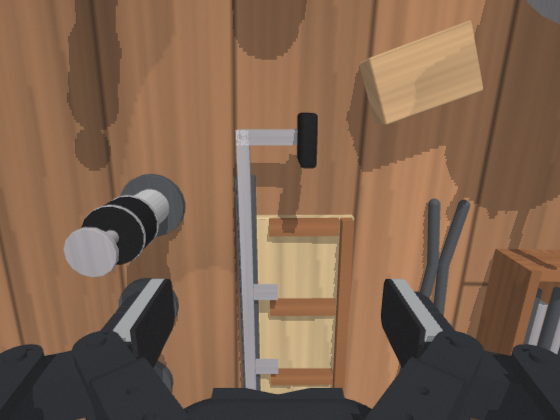

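The wrist picture shows the grip at (307,138), free on both sides, the bar along x≈250 and the tongues near (265,291). I'll go down and grip the fin.

Request:
step_arm --newtons 40 --targets '[{"angular": [0, 0, -0.006], "dp": [0.26, 0.124, 0.3], "fingers": 0}, {"angular": [0, 0, -0.006], "dp": [0.26, 0.124, 0.5], "fingers": 0}, {"angular": [0, 0, -0.006], "dp": [0.26, 0.124, 0.75], "fingers": 0}, {"angular": [0, 0, -0.006], "dp": [0.26, 0.124, 0.92], "fingers": 0}, {"angular": [0, 0, -0.006], "dp": [0.26, 0.124, 0.92], "fingers": 0.5}, {"angular": [0, 0, -0.006], "dp": [0.26, 0.124, 0.92], "fingers": 1}, {"angular": [0, 0, -0.006], "dp": [0.26, 0.124, 0.92], "fingers": 1}, {"angular": [0, 0, -0.006], "dp": [0.26, 0.124, 0.92], "fingers": 1}]'

```text
time: 5.2
tool_pos: [606.2, 198.3, 49.4]
tcp_rot: [179.9, -0.0, 92.5]
ft_force: [-13.6, -3.1, 33.7]
finger_gap: 13.6
grip_force: 42.9
```

Request:
step_arm --targets '[{"angular": [0, 0, 0], "dp": [-0.02, 0, -0.005], "fingers": 1}, {"angular": [0, 0, 0], "dp": [-0.04, 0, -0.005], "fingers": 1}, {"angular": [0, 0, 0], "dp": [-0.06, 0, -0.005], "fingers": 1}, {"angular": [0, 0, 0], "dp": [-0.08, 0, -0.005], "fingers": 1}, {"angular": [0, 0, 0], "dp": [-0.1, 0, -0.005], "fingers": 1}, {"angular": [0, 0, 0], "dp": [-0.1, 0, -0.005], "fingers": 1}, {"angular": [0, 0, 0], "dp": [-0.1, 0, -0.005], "fingers": 1}, {"angular": [0, 0, 0], "dp": [-0.1, 0, -0.005], "fingers": 1}]'

```text
time: 6.2
tool_pos: [606.7, 177.8, 49.6]
tcp_rot: [180.0, -0.0, 92.5]
ft_force: [-5.9, -0.7, 8.0]
finger_gap: 13.7
grip_force: 41.3
```

Request:
step_arm --targets '[{"angular": [0, 0, 0], "dp": [-0.015, 0, 0], "fingers": 1}, {"angular": [0, 0, 0], "dp": [-0.03, 0, 0], "fingers": 1}, {"angular": [0, 0, 0], "dp": [-0.045, 0, 0], "fingers": 1}, {"angular": [0, 0, 0], "dp": [-0.06, 0, 0], "fingers": 1}, {"angular": [0, 0, 0], "dp": [-0.07, 0, 0], "fingers": 1}, {"angular": [0, 0, 0], "dp": [-0.07, 0, 0], "fingers": 1}, {"angular": [0, 0, 0], "dp": [-0.07, 0, 0], "fingers": 1}, {"angular": [0, 0, 0], "dp": [-0.07, 0, 0], "fingers": 1}]'

```text
time: 7.2
tool_pos: [607.0, 171.1, 49.7]
tcp_rot: [179.9, -0.6, 92.6]
ft_force: [-4.0, 31.2, 3.9]
finger_gap: 13.3
grip_force: 41.4
```

The bar hit its stop at 31 N, so the lock is open. I'll release it, rise, and look towards dispenser 3.

Request:
step_arm --targets '[{"angular": [0, 0, 0], "dp": [0.01, 0, 0], "fingers": 0}, {"angular": [0, 0, 0], "dp": [0.01, 0, 0], "fingers": 0}, {"angular": [0, 0, 0], "dp": [0.01, 0, 0], "fingers": 0}, {"angular": [0, 0, 0], "dp": [0.01, 0, -0.3], "fingers": 0}, {"angular": [0, 0, 0], "dp": [0.01, 0, -0.6], "fingers": 0}, {"angular": [0, 0, 0], "dp": [-0.2, -0.2, -0.9], "fingers": 0}, {"angular": [0, 0, 0], "dp": [-0.53, -0.5, -0.95], "fingers": 0}, {"angular": [0, 0, 0], "dp": [-0.53, -0.81, -0.95], "fingers": 0}]'

```text
time: 8.2
tool_pos: [481.8, 61.3, 236.4]
tcp_rot: [179.8, 0.1, 92.4]
ft_force: [-0.4, -0.1, 0.7]
finger_gap: 85.3
grip_force: 0.0
```

```bash
cat >> h.py <<'E'
def look(f,names=(('dispenser_1_head',86),('bay_1',12),('lock_grip',58))):
    P=camera_params('wrist');cv2.imwrite('pics/'+f+'.png',snapshot('wrist'))
    for n,z in names:
        for d in pinpoint('wrist',n): print(n,round(d['conf'],2),np.round(d['at']),np.round(onz('wrist',d['at'],z,P),1))
E
python3 -c "
from h import *
go(448,118,170,92)
look('w2')
"
```

```text
t 8.2 tcp [481.8  61.3 236.4] [1.798e+02 1.000e-01 9.240e+01] F [-0.4 -0.1  0.7] dp [ 0.29  -0.158  0.331] ang [0.001 0.    0.002]
dispenser_1_head 0.96 [209. 371.] [ 422.3 -115. ]
bay_1 0.92 [388. 275.] [613.6 -39.8]
bay_1 0.66 [376. 350.] [ 611.3 -140.9]
bay_1 0.62 [398. 198.] [611.1  50.4]
lock_grip 0.66 [431.  73.] [607.4 169.3]
```

View pics/w2.png

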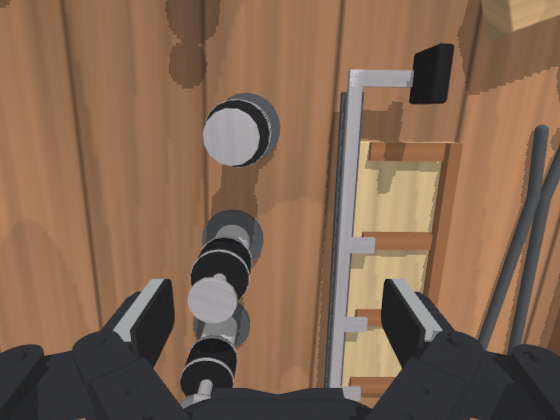

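The wrist picture shows caps at (231,137) and (213,300), the tongues now over the ribs at (362,245), and the rack deck from (357,141) to (343,387).

```bash
python3 -c "
from h import *
for p in [(231,137),(213,300)]: print(onz('wrist',p,141))
print('lip back edge',[onz('wrist',p,26) for p in [(462,143),(428,318)]],'deck front corner',onz('wrist',(358,142),12),'back',onz('wrist',(447,143),26))
print([onz('wrist',p,37) for p in [(361,90),(347,290),(350,70)]])
go(448,118,150,92)
"
```

```text
[449.43760727 118.07709285]
[436.55388313  -1.63946573]
lip back edge [array([659.76964733, 112.89015485]), array([658.93567583, -81.86219341])] deck front corner [561.79555445 108.50018205] back [645.1828034  112.27422531]
[array([553.78449652, 156.44922497]), array([561.14267787, -44.59264643]), array([542.15332182, 172.72597673])]
t 8.4 tcp [481.3  62.9 235.2] [179.9   0.   92.4] F [ 1.5 -0.1  0.3] dp [ 0.282 -0.156  0.426] ang [0.001 0.    0.002]
```

Request:
step_arm --targets '[{"angular": [0, 0, 0], "dp": [0.28, -0.152, 0], "fingers": 1}, {"angular": [0, 0, 0], "dp": [0.28, -0.152, 0], "fingers": 1}, {"angular": [0, 0, 0], "dp": [0.28, -0.152, 0.1], "fingers": 1}, {"angular": [0, 0, 0], "dp": [0.28, -0.152, 0.3], "fingers": 1}, {"angular": [0, 0, 0], "dp": [0.28, -0.152, 0.44], "fingers": 1}, {"angular": [0, 0, 0], "dp": [0.28, -0.152, 0.44], "fingers": 1}, {"angular": [0, 0, 0], "dp": [0.28, -0.152, 0.44], "fingers": 1}, {"angular": [0, 0, 0], "dp": [0.28, -0.152, 0.44], "fingers": 1}]'

```text
time: 9.4
tool_pos: [450.4, 118.5, 148.4]
tcp_rot: [179.8, -0.0, 92.5]
ft_force: [0.1, -0.6, 0.1]
finger_gap: -0.3
grip_force: 0.0
```

Request:
step_arm --targets '[{"angular": [0, 0, 0], "dp": [0, 0, 0.02], "fingers": 1}, {"angular": [0, 0, 0], "dp": [0, 0, 0.035], "fingers": 1}, {"angular": [0, 0, 0], "dp": [0, 0, 0.05], "fingers": 1}, {"angular": [0, 0, 0], "dp": [0, 0, 0.065], "fingers": 1}, {"angular": [0, 0, 0], "dp": [0, 0, 0.08], "fingers": 1}, {"angular": [0, 0, 0], "dp": [0, 0, 0.09], "fingers": 1}, {"angular": [0, 0, 0], "dp": [0, 0, 0.1], "fingers": 1}, {"angular": [0, 0, 0], "dp": [0, 0, 0.1], "fingers": 1}]'

```text
time: 10.4
tool_pos: [449.0, 118.4, 126.7]
tcp_rot: [180.0, -0.0, 92.5]
ft_force: [0.5, 0.2, 3.9]
finger_gap: 0.2
grip_force: 1.6
```

Request:
step_arm --targets '[{"angular": [0, 0, 0], "dp": [0, 0, 0.005], "fingers": 1}, {"angular": [0, 0, 0], "dp": [0, 0, 0.01], "fingers": 1}, {"angular": [0, 0, 0], "dp": [0, 0, 0.015], "fingers": 1}, {"angular": [0, 0, 0], "dp": [0, 0, 0.015], "fingers": 1}, {"angular": [0, 0, 0], "dp": [0, 0, 0.015], "fingers": 1}, {"angular": [0, 0, 0], "dp": [0, 0, 0.015], "fingers": 1}, {"angular": [0, 0, 0], "dp": [0, 0, 0.015], "fingers": 1}, {"angular": [0, 0, 0], "dp": [0, 0, 0.015], "fingers": 1}]'

```text
time: 11.4
tool_pos: [449.2, 118.4, 124.4]
tcp_rot: [180.0, -0.0, 92.5]
ft_force: [-2.6, 0.2, 8.1]
finger_gap: 0.4
grip_force: 4.4
```

Request:
step_arm --targets '[{"angular": [0, 0, 0], "dp": [0, 0, 0.004], "fingers": 1}, {"angular": [0, 0, 0], "dp": [0, 0, 0.007], "fingers": 1}, {"angular": [0, 0, 0], "dp": [0, 0, 0.007], "fingers": 1}, {"angular": [0, 0, 0], "dp": [0, 0, 0.007], "fingers": 1}, {"angular": [0, 0, 0], "dp": [0, 0, 0.007], "fingers": 1}, {"angular": [0, 0, 0], "dp": [0, 0, 0.007], "fingers": 1}, {"angular": [0, 0, 0], "dp": [0, 0, 0.007], "fingers": 1}, {"angular": [0, 0, 0], "dp": [0, 0, 0.007], "fingers": 1}]'

```text
time: 12.4
tool_pos: [449.5, 118.4, 123.4]
tcp_rot: [179.9, -0.0, 92.5]
ft_force: [-2.9, -0.9, 11.1]
finger_gap: 0.0
grip_force: 5.6
```

It resists at 11 N with the rod about 12.5 mm down, so dispenser 3 is blocked. I'll grasp it.

Request:
step_arm --newtons 90 --targets '[{"angular": [0, 0, 0], "dp": [0, 0, -0.1], "fingers": 1}, {"angular": [0, 0, 0], "dp": [0, 0, -0.18], "fingers": 0}, {"angular": [0, 0, 0], "dp": [0, 0, -0.18], "fingers": 0}, {"angular": [0, 0, 0], "dp": [0, 0, -0.18], "fingers": 0}, {"angular": [0, 0, 0], "dp": [0, 0, -0.18], "fingers": 0}, {"angular": [0, 0, 0], "dp": [0, 0, 0.05], "fingers": 0}, {"angular": [0, 0, 0], "dp": [0, 0, 0.285], "fingers": 0}, {"angular": [0, 0, 0], "dp": [0, 0, 0.285], "fingers": 0}]'

```text
time: 13.4
tool_pos: [444.7, 117.7, 61.0]
tcp_rot: [-179.5, 0.1, 92.5]
ft_force: [-1.4, 1.0, 0.1]
finger_gap: 85.4
grip_force: 0.0
```

Request:
step_arm --newtons 90 --targets '[{"angular": [0, 0, 0], "dp": [0, 0, 0], "fingers": 0.3}, {"angular": [0, 0, 0], "dp": [0, 0, 0], "fingers": 0.6}, {"angular": [0, 0, 0], "dp": [0, 0, 0], "fingers": 1}, {"angular": [0, 0, 0], "dp": [0, 0, 0], "fingers": 1}, {"angular": [0, 0, 0], "dp": [0, 0, 0], "fingers": 1}, {"angular": [0, 0, 0], "dp": [0, 0, -0.1], "fingers": 1}, {"angular": [0, 0, 0], "dp": [0, 0, -0.25], "fingers": 1}, {"angular": [0, 0, 0], "dp": [0, 0, -0.25], "fingers": 1}]'

```text
time: 14.4
tool_pos: [451.6, 118.8, 118.6]
tcp_rot: [179.6, -0.0, 92.5]
ft_force: [-0.3, 0.3, -4.8]
finger_gap: 48.4
grip_force: 93.6
```

```bash
python3 -c "
from h import *
go(510,-100,115,92); print(sense()['finger_gap'],sense()['grip_force'])
for c in ('scene','side'):
  P=camera_params(c); im=snapshot(c)
  for d in masks_of(c,'reject_box')[:1]:
    r=cv2.minAreaRect(np.argwhere(d['pixels'])[:,::-1].astype(np.float32)); m=d['pixels']
    h=cv2.convexHull(np.argwhere(m)[:,::-1].astype(np.int32)); a=cv2.approxPolyDP(h,4,True)[:,0]
    print(c,[(p.tolist(),np.round(onz(c,p,25,P)).tolist()) for p in a])
"
```

```text
t 14.4 tcp [451.6 118.8 118.6] [179.6  -0.   92.5] F [-0.3  0.3 -4.8] dp [-1.106  0.244  0.019] ang [ 0.002 -0.     0.003]
48.350772318788465 93.63362789154053
scene [([187, 295], [622.0, -298.0]), ([148, 322], [630.0, -405.0]), ([106, 274], [420.0, -418.0]), ([146, 252], [416.0, -305.0])]
side [([372, 161], [418.0, -399.0]), ([368, 184], [411.0, -268.0]), ([306, 177], [596.0, -252.0]), ([311, 155], [614.0, -381.0])]
```

Request:
step_arm --targets '[{"angular": [0, 0, 0], "dp": [-0.15, 0.18, 0], "fingers": 1}, {"angular": [0, 0, 0], "dp": [-0.3, 0.24, 0], "fingers": 1}, {"angular": [0, 0, 0], "dp": [-0.5, 0.25, 0], "fingers": 1}, {"angular": [0, 0, 0], "dp": [-0.75, 0.257, 0], "fingers": 1}, {"angular": [0, 0, 0], "dp": [-1, 0.257, 0], "fingers": 1}, {"angular": [0, 0, 0], "dp": [-1, 0.257, 0], "fingers": 1}, {"angular": [0, 0, 0], "dp": [-1, 0.257, 0], "fingers": 1}, {"angular": [0, 0, 0], "dp": [-1, 0.257, 0], "fingers": 1}]'

```text
time: 15.6
tool_pos: [508.6, -78.0, 114.5]
tcp_rot: [-179.9, -0.0, 92.6]
ft_force: [0.3, 0.6, -3.4]
finger_gap: 48.1
grip_force: 94.7
```

Request:
step_arm --targets '[{"angular": [0, 0, 0], "dp": [-0.25, 0.03, 0], "fingers": 1}, {"angular": [0, 0, 0], "dp": [-0.5, 0.07, 0], "fingers": 1}, {"angular": [0, 0, 0], "dp": [-0.75, 0.1, 0], "fingers": 1}, {"angular": [0, 0, 0], "dp": [-0.98, 0.138, 0], "fingers": 1}, {"angular": [0, 0, 0], "dp": [-0.98, 0.138, 0], "fingers": 1}, {"angular": [0, 0, 0], "dp": [-0.98, 0.138, 0], "fingers": 1}, {"angular": [0, 0, 0], "dp": [-0.98, 0.138, 0], "fingers": 1}, {"angular": [0, 0, 0], "dp": [-0.98, 0.138, 0], "fingers": 1}]'

```text
time: 16.6
tool_pos: [545.3, -272.6, 115.3]
tcp_rot: [-180.0, -0.0, 92.6]
ft_force: [0.9, 1.1, -4.1]
finger_gap: 48.4
grip_force: 94.9
```

```bash
python3 -c "
from h import *
go(555,-354,115,92); print(sense()['finger_gap'],sense()['grip_force'])
look('w3',(('dispenser_1_head',86),('bay_1',12),('reject_box',0)))
cv2.imwrite('pics/s3.png',snapshot('side'))
"
```

```text
t 16.6 tcp [ 545.3 -272.6  115.3] [-180.    -0.    92.6] F [ 0.9  1.1 -4.1] dp [-0.409  0.03   0.001] ang [-0.    -0.     0.003]
48.42425117351226 94.88524675369263
bay_1 0.87 [399.  17.] [ 614.9 -141. ]
```

View pics/s3.png

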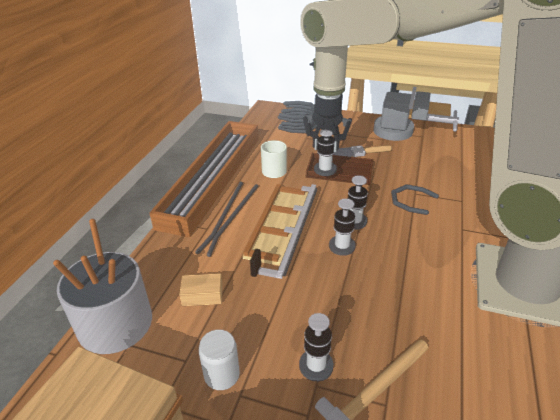

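The side picture shows the dispenser hanging upright in the hand at (326,150), over the near part of the box. The next move places it in the box.

Request:
step_arm --targets '[{"angular": [0, 0, 0], "dp": [-0.2, 0.011, 0], "fingers": 1}, {"angular": [0, 0, 0], "dp": [-0.412, 0.022, 0], "fingers": 1}, {"angular": [0, 0, 0], "dp": [-0.412, 0.022, 0], "fingers": 1}, {"angular": [0, 0, 0], "dp": [-0.412, 0.022, 0.1], "fingers": 1}, {"angular": [0, 0, 0], "dp": [-0.412, 0.022, 0.16], "fingers": 1}, {"angular": [0, 0, 0], "dp": [-0.412, 0.022, 0.19], "fingers": 1}, {"angular": [0, 0, 0], "dp": [-0.412, 0.022, 0.2], "fingers": 1}, {"angular": [0, 0, 0], "dp": [-0.412, 0.022, 0.2], "fingers": 1}]'

```text
time: 17.85
tool_pos: [553.4, -355.8, 75.5]
tcp_rot: [180.0, 0.0, 92.5]
ft_force: [-0.4, -0.0, -3.7]
finger_gap: 48.5
grip_force: 95.6
```

Request:
step_arm --targets '[{"angular": [0, 0, 0], "dp": [0, 0, 0.007], "fingers": 1}, {"angular": [0, 0, 0], "dp": [0, 0, 0.014], "fingers": 1}, {"angular": [0, 0, 0], "dp": [0, 0, 0.018], "fingers": 1}, {"angular": [0, 0, 0], "dp": [0, 0, 0.018], "fingers": 1}, {"angular": [0, 0, 0], "dp": [0, 0, 0.018], "fingers": 1}, {"angular": [0, 0, 0], "dp": [0, 0, 0.018], "fingers": 1}, {"angular": [0, 0, 0], "dp": [0, 0, 0.018], "fingers": 1}, {"angular": [0, 0, 0], "dp": [0, 0, 0.018], "fingers": 1}]'

```text
time: 18.85
tool_pos: [553.7, -356.6, 74.1]
tcp_rot: [179.9, 0.1, 92.5]
ft_force: [-4.8, 2.1, 8.6]
finger_gap: 48.2
grip_force: 96.6
```

Request:
step_arm --targets '[{"angular": [0, 0, 0], "dp": [0, 0, 0.01], "fingers": 0}, {"angular": [0, 0, 0], "dp": [0, 0, 0.01], "fingers": 0}, {"angular": [0, 0, 0], "dp": [0, 0, 0], "fingers": 0}, {"angular": [0, 0, 0], "dp": [0, 0, -0.3], "fingers": 0}, {"angular": [0, 0, 0], "dp": [0, 0, -0.6], "fingers": 0}, {"angular": [0, 0, 0], "dp": [0.2, -0.15, -0.8], "fingers": 0}, {"angular": [0, 0, 0], "dp": [0.45, -0.3, -0.8], "fingers": 0}, {"angular": [0, 0, 0], "dp": [0.7, -0.45, -0.8], "fingers": 0}]'

```text
time: 19.85
tool_pos: [456.6, -219.1, 232.7]
tcp_rot: [179.9, 0.1, 92.5]
ft_force: [0.5, 1.1, 0.5]
finger_gap: 85.5
grip_force: 0.0
```

```bash
python3 -c "
from h import *
go(425,-185,231,92)
look('w4',(('dispenser_1_head',86),('bay_1',12)))
im=snapshot('scene')
for d in pinpoint('scene','dispenser_1_head'): print(round(d['conf'],2),np.round(d['at']),np.round(onz('scene',d['at'],86)),np.round(onz('scene',d['at'],92)))
im2=snapshot('side')
a=cv2.resize(im[130:330,90:370],None,fx=1.4,fy=1.4); b=cv2.resize(im2[110:390,220:420],None,fx=1,fy=1)
w=cv2.imread('pics/w4.png'); w=cv2.resize(w,(392,294))
o=np.zeros((580,620,3),np.uint8); o[:280,:392]=a; o[:280,400:600]=b; o[284:578,:392]=w; cv2.imwrite('pics/m4.png',o)
"
```

```text
t 19.85 tcp [ 456.6 -219.1  232.7] [1.799e+02 1.000e-01 9.250e+01] F [0.5 1.1 0.5] dp [ 0.177 -0.151  0.008] ang [0.001 0.    0.003]
dispenser_1_head 0.42 [319. 295.] [ 499.2 -305.5]
bay_1 0.92 [438. 111.] [ 611.  -140.2]
0.62 [365. 180.] [655. 325.] [660. 318.]
0.3 [148. 288.] [ 595. -371.] [ 600. -373.]
```

View pics/m4.png

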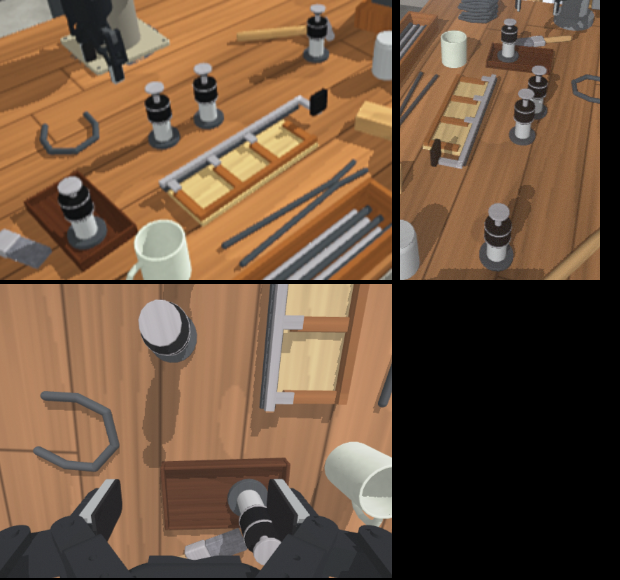

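Dispenser 3 stands upright in the +x half of the reject box. In the wrist picture, dispenser 1's cap is at about (231,57).

```bash
python3 -c "
from h import *
im=cv2.imread('pics/w4.png')[0:110,180:290]; g=cv2.cvtColor(im,cv2.COLOR_BGR2HSV); m=((g[...,1]<45)&(g[...,2]>120)).astype(np.uint8)
n,l,s,c=cv2.connectedComponentsWithStats(m); i=1+s[1:,4].argmax(); p=c[i]+[180,0]; print(p,s[i],onz('wrist',p,141))
x,y=onz('wrist',p,141); go(x,y,150,92)
for q in [(165,667),(288,660),(168,527)]: pass
f=1.4286
for q in [(163,462),(288,459),(165,529)]: print(q,onz('wrist',(q[0]*f,(q[1]-284)*f),25))
"
```

```text
[228.22798251  55.11648969] [  18   22   62   67 3202] [ 424.22490897 -117.25873209]
t 20.15 tcp [ 457.9 -220.8  232.4] [1.799e+02 1.000e-01 9.250e+01] F [ 0.1 -0.4  0.5] dp [ 0.525 -0.146  0.411] ang [0.    0.    0.003]
(163, 462) [ 414.7303599  -296.32265374]
(288, 459) [ 603.38017359 -283.24028764]
(165, 529) [ 418.95813549 -416.03672344]
```

Request:
step_arm --targets '[{"angular": [0, 0, 0], "dp": [0.25, -0.148, 0], "fingers": 1}, {"angular": [0, 0, 0], "dp": [0.522, -0.148, 0], "fingers": 1}, {"angular": [0, 0, 0], "dp": [0.522, -0.148, 0.1], "fingers": 1}, {"angular": [0, 0, 0], "dp": [0.522, -0.148, 0.3], "fingers": 1}, {"angular": [0, 0, 0], "dp": [0.522, -0.148, 0.43], "fingers": 1}, {"angular": [0, 0, 0], "dp": [0.522, -0.148, 0.43], "fingers": 1}, {"angular": [0, 0, 0], "dp": [0.522, -0.148, 0.43], "fingers": 1}, {"angular": [0, 0, 0], "dp": [0.522, -0.148, 0.43], "fingers": 1}]'

```text
time: 21.15
tool_pos: [424.2, -117.7, 147.3]
tcp_rot: [179.9, 0.1, 92.5]
ft_force: [-0.1, -0.1, -0.1]
finger_gap: 0.3
grip_force: 0.0
```

Down to about 128, slowly.

Request:
step_arm --targets '[{"angular": [0, 0, 0], "dp": [0, 0, 0.02], "fingers": 1}, {"angular": [0, 0, 0], "dp": [0, 0, 0.04], "fingers": 1}, {"angular": [0, 0, 0], "dp": [0, 0, 0.06], "fingers": 1}, {"angular": [0, 0, 0], "dp": [0, 0, 0.08], "fingers": 1}, {"angular": [0, 0, 0], "dp": [0, 0, 0.095], "fingers": 1}, {"angular": [0, 0, 0], "dp": [0, 0, 0.095], "fingers": 1}, {"angular": [0, 0, 0], "dp": [0, 0, 0.095], "fingers": 1}, {"angular": [0, 0, 0], "dp": [0, 0, 0.095], "fingers": 1}]'

```text
time: 22.15
tool_pos: [422.8, -116.9, 126.5]
tcp_rot: [-180.0, -0.0, 92.5]
ft_force: [-0.2, -0.7, 1.2]
finger_gap: -0.4
grip_force: 0.5
```

Request:
step_arm --targets '[{"angular": [0, 0, 0], "dp": [0, 0, 0.005], "fingers": 1}, {"angular": [0, 0, 0], "dp": [0, 0, 0.01], "fingers": 1}, {"angular": [0, 0, 0], "dp": [0, 0, 0.012], "fingers": 1}, {"angular": [0, 0, 0], "dp": [0, 0, 0.012], "fingers": 1}, {"angular": [0, 0, 0], "dp": [0, 0, 0.012], "fingers": 1}, {"angular": [0, 0, 0], "dp": [0, 0, 0.012], "fingers": 1}, {"angular": [0, 0, 0], "dp": [0, 0, 0.012], "fingers": 1}, {"angular": [0, 0, 0], "dp": [0, 0, 0.012], "fingers": 1}]'

```text
time: 23.15
tool_pos: [423.0, -117.0, 124.2]
tcp_rot: [-180.0, -0.0, 92.5]
ft_force: [-0.5, 0.8, 2.0]
finger_gap: 0.1
grip_force: 1.1
```

Request:
step_arm --targets '[{"angular": [0, 0, 0], "dp": [0, 0, 0.005], "fingers": 1}, {"angular": [0, 0, 0], "dp": [0, 0, 0.01], "fingers": 1}, {"angular": [0, 0, 0], "dp": [0, 0, 0.015], "fingers": 1}, {"angular": [0, 0, 0], "dp": [0, 0, 0.015], "fingers": 1}, {"angular": [0, 0, 0], "dp": [0, 0, 0.015], "fingers": 1}, {"angular": [0, 0, 0], "dp": [0, 0, 0.015], "fingers": 1}, {"angular": [0, 0, 0], "dp": [0, 0, 0.015], "fingers": 1}, {"angular": [0, 0, 0], "dp": [0, 0, 0.015], "fingers": 1}]'

```text
time: 24.15
tool_pos: [422.9, -117.0, 121.2]
tcp_rot: [-180.0, -0.0, 92.5]
ft_force: [-0.2, 0.4, 1.3]
finger_gap: -0.2
grip_force: 0.9
```

It is past 14 mm with no rise in force, so this one is free. I'll press it home.

Request:
step_arm --targets '[{"angular": [0, 0, 0], "dp": [0, 0, 0.01], "fingers": 1}, {"angular": [0, 0, 0], "dp": [0, 0, 0.02], "fingers": 1}, {"angular": [0, 0, 0], "dp": [0, 0, 0.03], "fingers": 1}, {"angular": [0, 0, 0], "dp": [0, 0, 0.04], "fingers": 1}, {"angular": [0, 0, 0], "dp": [0, 0, 0.045], "fingers": 1}, {"angular": [0, 0, 0], "dp": [0, 0, 0.045], "fingers": 1}, {"angular": [0, 0, 0], "dp": [0, 0, 0.045], "fingers": 1}, {"angular": [0, 0, 0], "dp": [0, 0, 0.045], "fingers": 1}]'

```text
time: 25.15
tool_pos: [423.4, -117.2, 113.1]
tcp_rot: [179.9, 0.0, 92.5]
ft_force: [-3.8, 0.4, 9.6]
finger_gap: 0.0
grip_force: 4.8
```

Request:
step_arm --newtons 90 --targets '[{"angular": [0, 0, 0], "dp": [0, 0, -0.1], "fingers": 1}, {"angular": [0, 0, 0], "dp": [0, 0, -0.18], "fingers": 0}, {"angular": [0, 0, 0], "dp": [0, 0, -0.18], "fingers": 0}, {"angular": [0, 0, 0], "dp": [0, 0, -0.18], "fingers": 0}, {"angular": [0, 0, 0], "dp": [0, 0, 0.02], "fingers": 0}, {"angular": [0, 0, 0], "dp": [0, 0, 0.235], "fingers": 0}, {"angular": [0, 0, 0], "dp": [0, 0, 0.235], "fingers": 0}, {"angular": [0, 0, 0], "dp": [0, 0, 0.235], "fingers": 0}]'

```text
time: 26.15
tool_pos: [423.3, -117.1, 66.1]
tcp_rot: [180.0, 0.0, 92.5]
ft_force: [0.5, 1.1, -0.1]
finger_gap: 85.6
grip_force: 0.0
```

Request:
step_arm --newtons 90 --targets '[{"angular": [0, 0, 0], "dp": [0, 0, 0], "fingers": 0.3}, {"angular": [0, 0, 0], "dp": [0, 0, 0], "fingers": 0.6}, {"angular": [0, 0, 0], "dp": [0, 0, 0], "fingers": 1}, {"angular": [0, 0, 0], "dp": [0, 0, 0], "fingers": 1}, {"angular": [0, 0, 0], "dp": [0, 0, 0], "fingers": 1}, {"angular": [0, 0, 0], "dp": [0, 0, -0.1], "fingers": 1}, {"angular": [0, 0, 0], "dp": [0, 0, -0.25], "fingers": 1}, {"angular": [0, 0, 0], "dp": [0, 0, -0.25], "fingers": 1}]'

```text
time: 27.15
tool_pos: [424.9, -117.8, 117.7]
tcp_rot: [179.7, 0.1, 92.5]
ft_force: [0.1, -1.0, -3.6]
finger_gap: 48.4
grip_force: 93.4
```

```bash
python3 -c "
from h import *
go(613,-139.5,115,92); print(sense()['finger_gap'],sense()['grip_force'])
"
```

```text
t 27.15 tcp [ 424.9 -117.8  117.7] [1.797e+02 1.000e-01 9.250e+01] F [ 0.1 -1.  -3.6] dp [-0.15   0.935  0.018] ang [0.002 0.001 0.003]
48.369834640766314 93.41308951377869
```

```bash
python3 -c "
from h import *
P=dict(camera_params('wrist')); R=np.array(P['R']);C=-R.T@np.array(P['t']);T=np.array(sense()['tool_pos'])
for tc,pts in (((457.9,-220.8,232.4),[(460,57),(438.6,161),(425,60),(396,166)]),((481.5,62.2,235.8),[(405,152),(398,241),(390,318)])):
  Q=dict(P);Q['t']=-R@(C+np.array(tc)-T)
  for p in pts: print(p,np.round(onz('wrist',p,20,Q),1),np.round(onz('wrist',p,37,Q),1))
"
```

```text
(460, 57) [621.7 -94.2] [613.6 -96.7]
(438.6, 161) [ 618.9 -189.6] [ 611.  -187.6]
(425, 60) [589.9 -98.1] [ 583.4 -100.5]
(396, 166) [ 577.1 -196.4] [ 571.2 -194. ]
(405, 152) [608.9 100.4] [602.6 102.1]
(398, 241) [615.5   5.8] [609.  12.]
(390, 318) [619.9 -89. ] [613.1 -78.3]
```

Request:
step_arm --targets '[{"angular": [0, 0, 0], "dp": [-0.03, 0.25, -0.05], "fingers": 1}, {"angular": [0, 0, 0], "dp": [-0.09, 0.5, -0.05], "fingers": 1}, {"angular": [0, 0, 0], "dp": [-0.13, 0.75, -0.05], "fingers": 1}, {"angular": [0, 0, 0], "dp": [-0.155, 0.935, -0.05], "fingers": 1}, {"angular": [0, 0, 0], "dp": [-0.155, 0.935, -0.05], "fingers": 1}, {"angular": [0, 0, 0], "dp": [-0.155, 0.935, 0.08], "fingers": 1}, {"angular": [0, 0, 0], "dp": [-0.155, 0.935, 0.1], "fingers": 1}, {"angular": [0, 0, 0], "dp": [-0.155, 0.935, 0.1], "fingers": 1}]'

```text
time: 28.15
tool_pos: [610.1, -139.5, 94.4]
tcp_rot: [-179.9, -0.0, 92.5]
ft_force: [-0.3, -0.3, -2.3]
finger_gap: 47.9
grip_force: 95.1
```

```bash
python3 -c "
from h import *
go(613,-140.5,78,92); print(sense()['finger_gap'],sense()['grip_force'])
a=snapshot('side')[90:290,220:420];b=snapshot('scene')[180:330,180:330]
o=np.zeros((500,760,3),np.uint8);o[:500,:500]=cv2.resize(a[:,:],(500,500));o[:250,505:755]=cv2.resize(b,(250,250));cv2.imwrite('pics/m5.png',o)
"
```

```text
t 28.15 tcp [ 610.1 -139.5   94.4] [-179.9   -0.    92.5] F [-0.3 -0.3 -2.3] dp [-0.006  0.015  0.082] ang [-0.001 -0.     0.003]
47.891482801861926 95.1008927822113
```

View pics/m5.png

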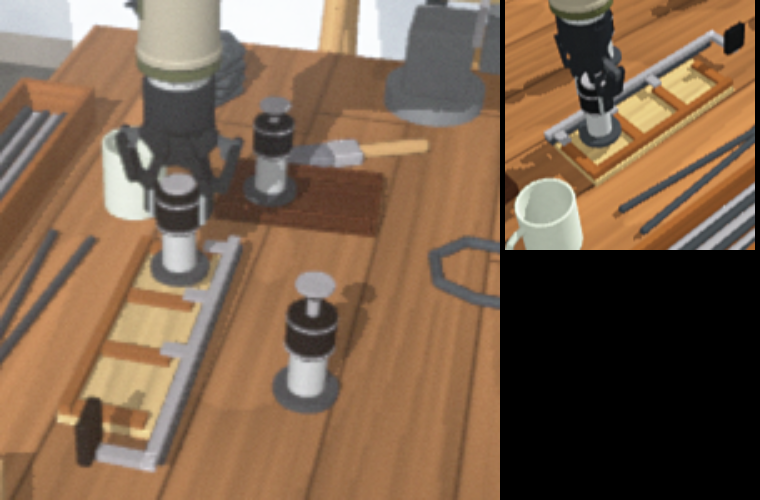

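The pictures show the dispenser upright over bay 1, centred between the ribs. I'll set it down.

Request:
step_arm --targets '[{"angular": [0, 0, 0], "dp": [-0.004, 0.01, 0.03], "fingers": 1}, {"angular": [0, 0, 0], "dp": [-0.004, 0.01, 0.055], "fingers": 1}, {"angular": [0, 0, 0], "dp": [-0.004, 0.01, 0.07], "fingers": 1}, {"angular": [0, 0, 0], "dp": [-0.004, 0.01, 0.075], "fingers": 1}, {"angular": [0, 0, 0], "dp": [-0.004, 0.01, 0.075], "fingers": 1}, {"angular": [0, 0, 0], "dp": [-0.004, 0.01, 0.075], "fingers": 1}, {"angular": [0, 0, 0], "dp": [-0.004, 0.01, 0.075], "fingers": 1}, {"angular": [0, 0, 0], "dp": [-0.004, 0.01, 0.075], "fingers": 1}]'

```text
time: 29.25
tool_pos: [613.2, -140.5, 80.3]
tcp_rot: [180.0, 0.0, 92.5]
ft_force: [-0.1, -0.3, -3.8]
finger_gap: 48.3
grip_force: 95.1
```

Request:
step_arm --targets '[{"angular": [0, 0, 0], "dp": [0, 0, 0.005], "fingers": 1}, {"angular": [0, 0, 0], "dp": [0, 0, 0.01], "fingers": 1}, {"angular": [0, 0, 0], "dp": [0, 0, 0.012], "fingers": 1}, {"angular": [0, 0, 0], "dp": [0, 0, 0.012], "fingers": 1}, {"angular": [0, 0, 0], "dp": [0, 0, 0.012], "fingers": 1}, {"angular": [0, 0, 0], "dp": [0, 0, 0.012], "fingers": 1}, {"angular": [0, 0, 0], "dp": [0, 0, 0.012], "fingers": 1}, {"angular": [0, 0, 0], "dp": [0, 0, 0.012], "fingers": 1}]'

```text
time: 30.25
tool_pos: [613.4, -140.6, 79.2]
tcp_rot: [180.0, 0.0, 92.5]
ft_force: [-4.7, 0.5, 7.7]
finger_gap: 48.3
grip_force: 95.8
```

Request:
step_arm --targets '[{"angular": [0, 0, 0], "dp": [0, 0, 0], "fingers": 0}, {"angular": [0, 0, 0], "dp": [0, 0, 0], "fingers": 0}, {"angular": [0, 0, 0], "dp": [0, 0, 0], "fingers": 0}, {"angular": [0, 0, 0], "dp": [0, 0, -0.3], "fingers": 0}, {"angular": [0, 0, 0], "dp": [0, 0, -0.6], "fingers": 0}, {"angular": [0, 0, 0], "dp": [0.15, -0.25, -0.77], "fingers": 0}, {"angular": [0, 0, 0], "dp": [0.3, -0.5, -0.77], "fingers": 0}, {"angular": [0, 0, 0], "dp": [0.39, -0.78, -0.77], "fingers": 0}]'

```text
time: 31.25
tool_pos: [453.0, -68.5, 232.6]
tcp_rot: [179.9, 0.0, 92.6]
ft_force: [0.4, -0.6, 0.5]
finger_gap: 85.6
grip_force: 0.0
```

```bash
cat >> h.py <<'E'
def caps(f):
    im=cv2.imread('pics/'+f+'.png'); g=cv2.cvtColor(im,cv2.COLOR_BGR2HSV); m=((g[...,1]<45)&(g[...,2]>120)).astype(np.uint8)
    n,l,s,c=cv2.connectedComponentsWithStats(m)
    for i in range(1,n):
        if s[i,4]>800: print(np.round(c[i]),s[i],'z141',np.round(onz('wrist',c[i],141),1),'z129',np.round(onz('wrist',c[i],129),1))
E
python3 -c "
from h import *
go(436,-2,148,92)
look('w6',(('dispenser_1_head',86),('bay_1',12)))
caps('w6'); go(436,-2,148,92)
"
```

```text
t 31.25 tcp [453.  -68.5 232.6] [179.9   0.   92.6] F [ 0.4 -0.6  0.5] dp [ 0.336 -0.071  0.423] ang [0.001 0.    0.003]
dispenser_1_head 0.95 [456. 295.] [ 620.2 -148.6]
bay_1 0.6 [435. 168.] [614.1 -44.9]
bay_1 0.56 [449.  66.] [610.8  51.8]
[390. 156.] [ 365    0   60  319 5161] z141 [523.1 -20.3] z129 [527.  -21.7]
[254. 126.] [ 225   96   58   60 2718] z141 [434.2  -5.4] z129 [433.4  -5.9]
[136. 309.] [113 279  51  63 864] z141 [ 350.5 -141.3] z129 [ 345.4 -148.9]
[474. 308.] [ 451  287   47   44 1635] z141 [ 600.4 -129. ] z129 [ 608.2 -136. ]
t 31.4 tcp [451.6 -68.4 231.4] [180.    0.   92.5] F [ 0.8 -0.5  0.5] dp [ 0.335 -0.063  0.417] ang [0.    0.    0.003]
```

View pics/w6.png

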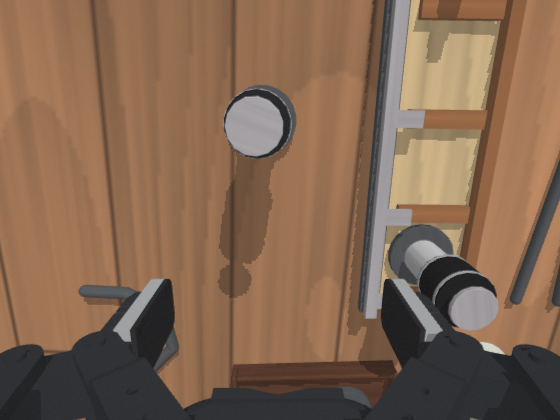

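Dispenser 1 stands in bay 1, with its foot at (420,252). Dispenser 2's cap is at (254,126).

Request:
step_arm --targets '[{"angular": [0, 0, 0], "dp": [0.2, -0.07, 0], "fingers": 1}, {"angular": [0, 0, 0], "dp": [0.322, -0.07, 0], "fingers": 1}, {"angular": [0, 0, 0], "dp": [0.322, -0.07, 0.1], "fingers": 1}, {"angular": [0, 0, 0], "dp": [0.322, -0.07, 0.3], "fingers": 1}, {"angular": [0, 0, 0], "dp": [0.322, -0.07, 0.42], "fingers": 1}, {"angular": [0, 0, 0], "dp": [0.322, -0.07, 0.42], "fingers": 1}, {"angular": [0, 0, 0], "dp": [0.322, -0.07, 0.42], "fingers": 1}, {"angular": [0, 0, 0], "dp": [0.322, -0.07, 0.42], "fingers": 1}]'

```text
time: 32.4
tool_pos: [438.4, -5.9, 149.5]
tcp_rot: [179.9, 0.0, 92.5]
ft_force: [0.5, -0.1, -0.7]
finger_gap: -0.1
grip_force: 0.0
```

Request:
step_arm --targets '[{"angular": [0, 0, 0], "dp": [0, 0, 0.02], "fingers": 1}, {"angular": [0, 0, 0], "dp": [0, 0, 0.04], "fingers": 1}, {"angular": [0, 0, 0], "dp": [0, 0, 0.06], "fingers": 1}, {"angular": [0, 0, 0], "dp": [0, 0, 0.08], "fingers": 1}, {"angular": [0, 0, 0], "dp": [0, 0, 0.095], "fingers": 1}, {"angular": [0, 0, 0], "dp": [0, 0, 0.1], "fingers": 1}, {"angular": [0, 0, 0], "dp": [0, 0, 0.1], "fingers": 1}, {"angular": [0, 0, 0], "dp": [0, 0, 0.1], "fingers": 1}]'

```text
time: 33.4
tool_pos: [437.2, -5.7, 127.9]
tcp_rot: [180.0, 0.0, 92.5]
ft_force: [0.8, 0.5, 1.5]
finger_gap: -0.1
grip_force: 0.9
```

Request:
step_arm --targets '[{"angular": [0, 0, 0], "dp": [0, 0, 0.005], "fingers": 1}, {"angular": [0, 0, 0], "dp": [0, 0, 0.01], "fingers": 1}, {"angular": [0, 0, 0], "dp": [0, 0, 0.015], "fingers": 1}, {"angular": [0, 0, 0], "dp": [0, 0, 0.015], "fingers": 1}, {"angular": [0, 0, 0], "dp": [0, 0, 0.015], "fingers": 1}, {"angular": [0, 0, 0], "dp": [0, 0, 0.015], "fingers": 1}, {"angular": [0, 0, 0], "dp": [0, 0, 0.015], "fingers": 1}, {"angular": [0, 0, 0], "dp": [0, 0, 0.015], "fingers": 1}]'

```text
time: 34.4
tool_pos: [437.1, -5.7, 124.8]
tcp_rot: [180.0, -0.0, 92.5]
ft_force: [2.0, 0.4, 2.3]
finger_gap: -0.1
grip_force: 1.0
```

Request:
step_arm --targets '[{"angular": [0, 0, 0], "dp": [0, 0, 0.005], "fingers": 1}, {"angular": [0, 0, 0], "dp": [0, 0, 0.007], "fingers": 1}, {"angular": [0, 0, 0], "dp": [0, 0, 0.008], "fingers": 1}, {"angular": [0, 0, 0], "dp": [0, 0, 0.008], "fingers": 1}, {"angular": [0, 0, 0], "dp": [0, 0, 0.008], "fingers": 1}, {"angular": [0, 0, 0], "dp": [0, 0, 0.008], "fingers": 1}, {"angular": [0, 0, 0], "dp": [0, 0, 0.008], "fingers": 1}, {"angular": [0, 0, 0], "dp": [0, 0, 0.008], "fingers": 1}]'

```text
time: 35.4
tool_pos: [437.1, -5.7, 123.2]
tcp_rot: [-180.0, -0.0, 92.5]
ft_force: [2.3, -0.4, 2.8]
finger_gap: 0.0
grip_force: 1.2
```

It is free. I'll press it home.

Request:
step_arm --targets '[{"angular": [0, 0, 0], "dp": [0, 0, 0.01], "fingers": 1}, {"angular": [0, 0, 0], "dp": [0, 0, 0.02], "fingers": 1}, {"angular": [0, 0, 0], "dp": [0, 0, 0.03], "fingers": 1}, {"angular": [0, 0, 0], "dp": [0, 0, 0.04], "fingers": 1}, {"angular": [0, 0, 0], "dp": [0, 0, 0.05], "fingers": 1}, {"angular": [0, 0, 0], "dp": [0, 0, 0.054], "fingers": 1}, {"angular": [0, 0, 0], "dp": [0, 0, 0.054], "fingers": 1}, {"angular": [0, 0, 0], "dp": [0, 0, 0.054], "fingers": 1}]'

```text
time: 36.4
tool_pos: [437.5, -5.7, 113.2]
tcp_rot: [180.0, 0.0, 92.5]
ft_force: [-0.3, 0.8, 9.7]
finger_gap: 0.2
grip_force: 4.6
```

Request:
step_arm --newtons 90 --targets '[{"angular": [0, 0, 0], "dp": [0, -0.01, -0.1], "fingers": 1}, {"angular": [0, 0, 0], "dp": [0, -0.01, -0.18], "fingers": 0}, {"angular": [0, 0, 0], "dp": [0, -0.01, -0.18], "fingers": 0}, {"angular": [0, 0, 0], "dp": [0, -0.01, -0.18], "fingers": 0}, {"angular": [0, 0, 0], "dp": [0, -0.01, 0.02], "fingers": 0}, {"angular": [0, 0, 0], "dp": [0, -0.01, 0.235], "fingers": 0}, {"angular": [0, 0, 0], "dp": [0, -0.01, 0.235], "fingers": 0}, {"angular": [0, 0, 0], "dp": [0, -0.01, 0.235], "fingers": 0}]'

```text
time: 37.4
tool_pos: [435.4, -5.8, 66.2]
tcp_rot: [180.0, -0.0, 92.5]
ft_force: [-0.2, -0.9, 0.5]
finger_gap: 85.3
grip_force: 0.0
```

Request:
step_arm --newtons 90 --targets '[{"angular": [0, 0, 0], "dp": [0, 0, 0], "fingers": 0.3}, {"angular": [0, 0, 0], "dp": [0, 0, 0], "fingers": 0.6}, {"angular": [0, 0, 0], "dp": [0, 0, 0], "fingers": 1}, {"angular": [0, 0, 0], "dp": [0, 0, 0], "fingers": 1}, {"angular": [0, 0, 0], "dp": [0, 0, 0], "fingers": 1}, {"angular": [0, 0, 0], "dp": [0, 0, -0.1], "fingers": 1}, {"angular": [0, 0, 0], "dp": [0, 0, -0.27], "fingers": 1}, {"angular": [0, 0, 0], "dp": [0, 0, -0.27], "fingers": 1}]'

```text
time: 38.4
tool_pos: [437.3, -6.0, 122.1]
tcp_rot: [179.7, 0.1, 92.5]
ft_force: [0.7, 0.3, -4.9]
finger_gap: 48.6
grip_force: 94.1
```

```bash
python3 -c "
from h import *
go(612,-43.5,115,92); print(sense()['finger_gap'],sense()['grip_force'])
"
```

```text
t 38.4 tcp [437.3  -6.  122.1] [1.797e+02 1.000e-01 9.250e+01] F [ 0.7  0.3 -4.9] dp [-0.225  0.864  0.04 ] ang [0.002 0.    0.003]
48.56214691925987 94.11449432373047
```

Request:
step_arm --targets '[{"angular": [0, 0, 0], "dp": [-0.05, 0.25, 0], "fingers": 1}, {"angular": [0, 0, 0], "dp": [-0.12, 0.5, 0], "fingers": 1}, {"angular": [0, 0, 0], "dp": [-0.2, 0.75, 0], "fingers": 1}, {"angular": [0, 0, 0], "dp": [-0.229, 0.866, 0], "fingers": 1}, {"angular": [0, 0, 0], "dp": [-0.229, 0.866, 0], "fingers": 1}, {"angular": [0, 0, 0], "dp": [-0.229, 0.866, 0.1], "fingers": 1}, {"angular": [0, 0, 0], "dp": [-0.229, 0.866, 0.15], "fingers": 1}, {"angular": [0, 0, 0], "dp": [-0.229, 0.866, 0.16], "fingers": 1}]'

```text
time: 39.4
tool_pos: [608.2, -43.5, 85.2]
tcp_rot: [-179.8, -0.0, 92.5]
ft_force: [-0.7, 0.3, -3.9]
finger_gap: 48.4
grip_force: 95.8
```

```bash
python3 -c "
from h import *
go(612,-44.5,78,92); print(sense()['finger_gap'],sense()['grip_force'])
"
```

```text
t 39.4 tcp [608.2 -43.5  85.2] [-179.8   -0.    92.5] F [-0.7  0.3 -3.9] dp [-0.006  0.019  0.036] ang [-0.001 -0.     0.003]
48.35245312086627 95.77316880226135
```

Request:
step_arm --targets '[{"angular": [0, 0, 0], "dp": [-0.004, 0.012, 0], "fingers": 1}, {"angular": [0, 0, 0], "dp": [-0.004, 0.012, 0.01], "fingers": 1}, {"angular": [0, 0, 0], "dp": [-0.004, 0.012, 0.02], "fingers": 1}, {"angular": [0, 0, 0], "dp": [-0.004, 0.012, 0.028], "fingers": 1}, {"angular": [0, 0, 0], "dp": [-0.004, 0.012, 0.034], "fingers": 1}, {"angular": [0, 0, 0], "dp": [-0.004, 0.012, 0.034], "fingers": 1}, {"angular": [0, 0, 0], "dp": [-0.004, 0.012, 0.034], "fingers": 1}, {"angular": [0, 0, 0], "dp": [-0.004, 0.012, 0.034], "fingers": 1}]'

```text
time: 40.4
tool_pos: [612.6, -44.6, 80.7]
tcp_rot: [180.0, 0.0, 92.5]
ft_force: [0.5, -0.1, -5.3]
finger_gap: 48.3
grip_force: 95.8
```

Request:
step_arm --targets '[{"angular": [0, 0, 0], "dp": [0, 0, 0.005], "fingers": 1}, {"angular": [0, 0, 0], "dp": [0, 0, 0.01], "fingers": 1}, {"angular": [0, 0, 0], "dp": [0, 0, 0.013], "fingers": 1}, {"angular": [0, 0, 0], "dp": [0, 0, 0.013], "fingers": 1}, {"angular": [0, 0, 0], "dp": [0, 0, 0.013], "fingers": 1}, {"angular": [0, 0, 0], "dp": [0, 0, 0.013], "fingers": 1}, {"angular": [0, 0, 0], "dp": [0, 0, 0.013], "fingers": 1}, {"angular": [0, 0, 0], "dp": [0, 0, 0.013], "fingers": 1}]'

```text
time: 41.4
tool_pos: [612.8, -44.7, 79.4]
tcp_rot: [180.0, 0.0, 92.5]
ft_force: [-5.3, -0.1, 7.2]
finger_gap: 48.2
grip_force: 96.7
```

Request:
step_arm --targets '[{"angular": [0, 0, 0], "dp": [0, 0, 0], "fingers": 0}, {"angular": [0, 0, 0], "dp": [0, 0, 0], "fingers": 0}, {"angular": [0, 0, 0], "dp": [0, 0, 0], "fingers": 0}, {"angular": [0, 0, 0], "dp": [0, 0, -0.3], "fingers": 0}, {"angular": [0, 0, 0], "dp": [0, 0, -0.6], "fingers": 0}, {"angular": [0, 0, 0], "dp": [0.2, -0.2, -0.76], "fingers": 0}, {"angular": [0, 0, 0], "dp": [0.4, -0.4, -0.76], "fingers": 0}, {"angular": [0, 0, 0], "dp": [0.6, -0.6, -0.76], "fingers": 0}]'

```text
time: 42.4
tool_pos: [486.7, 71.0, 230.9]
tcp_rot: [179.9, -0.0, 92.5]
ft_force: [-0.1, 0.8, -0.3]
finger_gap: 85.2
grip_force: 0.0
```

Request:
step_arm --targets '[{"angular": [0, 0, 0], "dp": [0.25, -0.07, 0], "fingers": 0}, {"angular": [0, 0, 0], "dp": [0.5, -0.15, 0], "fingers": 0}, {"angular": [0, 0, 0], "dp": [0.75, -0.22, 0], "fingers": 0}, {"angular": [0, 0, 0], "dp": [1, -0.3, 0], "fingers": 0}, {"angular": [0, 0, 0], "dp": [1, -0.3, 0], "fingers": 0}, {"angular": [0, 0, 0], "dp": [1, -0.3, 0], "fingers": 0}, {"angular": [0, 0, 0], "dp": [1, -0.3, 0], "fingers": 0}, {"angular": [0, 0, 0], "dp": [1, -0.3, 0], "fingers": 0}]'

```text
time: 43.4
tool_pos: [419.3, 266.2, 230.0]
tcp_rot: [180.0, 0.0, 92.4]
ft_force: [-0.3, 0.3, 1.0]
finger_gap: 85.5
grip_force: 0.0
```

```bash
python3 -c "
from h import *
look('w7',(('dispenser_1_head',86),))
caps('w7'); go(415,355,148,92)
im=snapshot('scene');im2=snapshot('side')
a=cv2.resize(im[130:330,90:370],None,fx=1.4,fy=1.4); b=im2[110:390,220:420]
w=cv2.imread('pics/w7.png'); w=cv2.resize(w,(392,294))
o=np.zeros((580,620,3),np.uint8); o[:280,:392]=a; o[:280,400:600]=b; o[284:578,:392]=w; cv2.imwrite('pics/m7.png',o)
"
```

```text
[519.  17.] [ 474    0   86   43 2811] z141 [554.4 397.4] z129 [561.5 400.4]
[277.  85.] [ 247   54   60   64 3013] z141 [415.6 354.1] z129 [415.5 354.8]
[136. 309.] [113 279  51  63 884] z141 [318.5 194.7] z129 [313.5 187.2]
[422. 300.] [ 392  279   53   62 1360] z141 [527.5 211.2] z129 [533.3 204.5]
t 43.5 tcp [419.2 266.4 230.1] [180.    0.   92.4] F [ 0.9  1.  -0.3] dp [ 0.443 -0.002  0.41 ] ang [0.    0.    0.002]
```

View pics/m7.png

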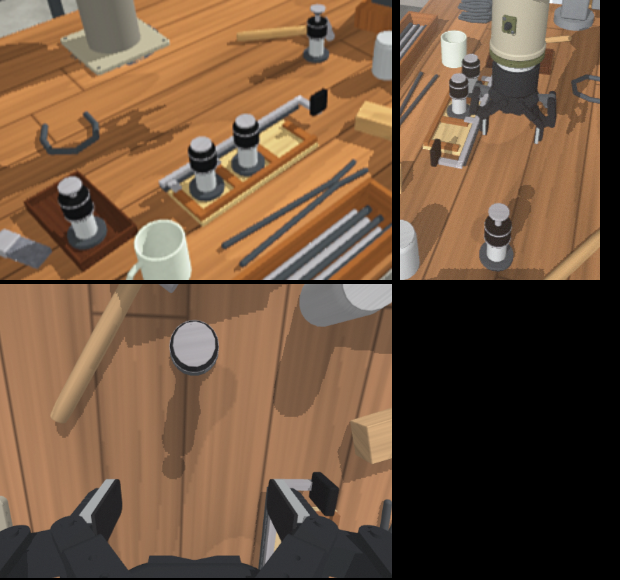

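Two dispensers stand in the bays and one in the box. Dispenser 4's cap is at (277,85) in the wrist picture.

Request:
step_arm --targets '[{"angular": [0, 0, 0], "dp": [0.25, 0, 0], "fingers": 1}, {"angular": [0, 0, 0], "dp": [0.44, 0, 0], "fingers": 1}, {"angular": [0, 0, 0], "dp": [0.44, 0, 0.1], "fingers": 1}, {"angular": [0, 0, 0], "dp": [0.44, 0, 0.3], "fingers": 1}, {"angular": [0, 0, 0], "dp": [0.44, 0, 0.41], "fingers": 1}, {"angular": [0, 0, 0], "dp": [0.44, 0, 0.41], "fingers": 1}, {"angular": [0, 0, 0], "dp": [0.44, 0, 0.41], "fingers": 1}, {"angular": [0, 0, 0], "dp": [0.44, 0, 0.41], "fingers": 1}]'

```text
time: 44.6
tool_pos: [415.8, 355.5, 149.7]
tcp_rot: [179.9, -0.1, 92.5]
ft_force: [0.5, -0.2, 0.4]
finger_gap: 0.0
grip_force: 0.0
```

Request:
step_arm --targets '[{"angular": [0, 0, 0], "dp": [0, 0, 0.02], "fingers": 1}, {"angular": [0, 0, 0], "dp": [0, 0, 0.04], "fingers": 1}, {"angular": [0, 0, 0], "dp": [0, 0, 0.06], "fingers": 1}, {"angular": [0, 0, 0], "dp": [0, 0, 0.08], "fingers": 1}, {"angular": [0, 0, 0], "dp": [0, 0, 0.095], "fingers": 1}, {"angular": [0, 0, 0], "dp": [0, 0, 0.1], "fingers": 1}, {"angular": [0, 0, 0], "dp": [0, 0, 0.1], "fingers": 1}, {"angular": [0, 0, 0], "dp": [0, 0, 0.1], "fingers": 1}]'

```text
time: 45.6
tool_pos: [415.0, 355.2, 128.1]
tcp_rot: [180.0, -0.0, 92.5]
ft_force: [1.1, 0.6, 1.2]
finger_gap: -0.2
grip_force: 0.9
```

Request:
step_arm --targets '[{"angular": [0, 0, 0], "dp": [0, 0, 0.005], "fingers": 1}, {"angular": [0, 0, 0], "dp": [0, 0, 0.01], "fingers": 1}, {"angular": [0, 0, 0], "dp": [0, 0, 0.015], "fingers": 1}, {"angular": [0, 0, 0], "dp": [0, 0, 0.015], "fingers": 1}, {"angular": [0, 0, 0], "dp": [0, 0, 0.015], "fingers": 1}, {"angular": [0, 0, 0], "dp": [0, 0, 0.015], "fingers": 1}, {"angular": [0, 0, 0], "dp": [0, 0, 0.015], "fingers": 1}, {"angular": [0, 0, 0], "dp": [0, 0, 0.015], "fingers": 1}]'

```text
time: 46.6
tool_pos: [414.9, 355.1, 125.0]
tcp_rot: [180.0, -0.0, 92.5]
ft_force: [1.0, 0.1, 1.5]
finger_gap: 0.2
grip_force: 1.0
```

Request:
step_arm --targets '[{"angular": [0, 0, 0], "dp": [0, 0, 0.005], "fingers": 1}, {"angular": [0, 0, 0], "dp": [0, 0, 0.007], "fingers": 1}, {"angular": [0, 0, 0], "dp": [0, 0, 0.008], "fingers": 1}, {"angular": [0, 0, 0], "dp": [0, 0, 0.008], "fingers": 1}, {"angular": [0, 0, 0], "dp": [0, 0, 0.008], "fingers": 1}, {"angular": [0, 0, 0], "dp": [0, 0, 0.008], "fingers": 1}, {"angular": [0, 0, 0], "dp": [0, 0, 0.008], "fingers": 1}, {"angular": [0, 0, 0], "dp": [0, 0, 0.008], "fingers": 1}]'

```text
time: 47.6
tool_pos: [415.0, 355.1, 123.4]
tcp_rot: [180.0, -0.0, 92.5]
ft_force: [0.7, 0.6, 2.1]
finger_gap: -0.1
grip_force: 1.2
```

It is free. I'll press it home and grasp it.

Request:
step_arm --targets '[{"angular": [0, 0, 0], "dp": [0, 0, 0.01], "fingers": 1}, {"angular": [0, 0, 0], "dp": [0, 0, 0.02], "fingers": 1}, {"angular": [0, 0, 0], "dp": [0, 0, 0.03], "fingers": 1}, {"angular": [0, 0, 0], "dp": [0, 0, 0.04], "fingers": 1}, {"angular": [0, 0, 0], "dp": [0, 0, 0.05], "fingers": 1}, {"angular": [0, 0, 0], "dp": [0, 0, 0.054], "fingers": 1}, {"angular": [0, 0, 0], "dp": [0, 0, 0.054], "fingers": 1}, {"angular": [0, 0, 0], "dp": [0, 0, 0.054], "fingers": 1}]'

```text
time: 48.6
tool_pos: [415.1, 355.3, 113.4]
tcp_rot: [180.0, -0.0, 92.5]
ft_force: [-0.8, -1.2, 9.2]
finger_gap: 0.3
grip_force: 4.3
```

Request:
step_arm --newtons 90 --targets '[{"angular": [0, 0, 0], "dp": [-0.004, 0, -0.1], "fingers": 1}, {"angular": [0, 0, 0], "dp": [-0.004, 0, -0.18], "fingers": 0}, {"angular": [0, 0, 0], "dp": [-0.004, 0, -0.18], "fingers": 0}, {"angular": [0, 0, 0], "dp": [-0.004, 0, -0.18], "fingers": 0}, {"angular": [0, 0, 0], "dp": [-0.004, 0, 0.02], "fingers": 0}, {"angular": [0, 0, 0], "dp": [-0.004, 0, 0.235], "fingers": 0}, {"angular": [0, 0, 0], "dp": [-0.004, 0, 0.235], "fingers": 0}, {"angular": [0, 0, 0], "dp": [-0.004, 0, 0.235], "fingers": 0}]'

```text
time: 49.6
tool_pos: [415.3, 354.5, 66.6]
tcp_rot: [180.0, -0.0, 92.5]
ft_force: [0.8, -0.2, 0.4]
finger_gap: 85.5
grip_force: 0.0
```

Request:
step_arm --newtons 90 --targets '[{"angular": [0, 0, 0], "dp": [0, 0, 0], "fingers": 0.3}, {"angular": [0, 0, 0], "dp": [0, 0, 0], "fingers": 0.6}, {"angular": [0, 0, 0], "dp": [0, 0, 0], "fingers": 1}, {"angular": [0, 0, 0], "dp": [0, 0, 0], "fingers": 1}, {"angular": [0, 0, 0], "dp": [0, 0, 0], "fingers": 1}, {"angular": [0, 0, 0], "dp": [0, 0, -0.1], "fingers": 1}, {"angular": [0, 0, 0], "dp": [0, 0, -0.27], "fingers": 1}, {"angular": [0, 0, 0], "dp": [0, 0, -0.27], "fingers": 1}]'

```text
time: 50.6
tool_pos: [416.9, 355.7, 122.7]
tcp_rot: [179.7, -0.2, 92.5]
ft_force: [0.4, 0.5, -3.7]
finger_gap: 48.4
grip_force: 93.7
```

```bash
python3 -c "
from h import *
go(520,160,120,92); print(sense()['finger_gap'],sense()['grip_force'])
"
```

```text
t 50.6 tcp [416.9 355.7 122.7] [179.7  -0.2  92.5] F [ 0.4  0.5 -3.7] dp [-1.     0.472  0.013] ang [ 0.002 -0.001  0.003]
48.41011600877692 93.65173101425171
```

Request:
step_arm --targets '[{"angular": [0, 0, 0], "dp": [-0.25, 0.08, 0], "fingers": 1}, {"angular": [0, 0, 0], "dp": [-0.5, 0.16, 0], "fingers": 1}, {"angular": [0, 0, 0], "dp": [-0.75, 0.24, 0], "fingers": 1}, {"angular": [0, 0, 0], "dp": [-1, 0.32, 0], "fingers": 1}, {"angular": [0, 0, 0], "dp": [-1, 0.32, 0], "fingers": 1}, {"angular": [0, 0, 0], "dp": [-1, 0.32, 0], "fingers": 1}, {"angular": [0, 0, 0], "dp": [-1, 0.32, 0], "fingers": 1}, {"angular": [0, 0, 0], "dp": [-1, 0.32, 0], "fingers": 1}]'

```text
time: 51.6
tool_pos: [487.2, 158.3, 119.3]
tcp_rot: [-180.0, -0.0, 92.6]
ft_force: [-0.4, -0.2, -3.7]
finger_gap: 48.7
grip_force: 93.8
```

```bash
python3 -c "
from h import *
go(611,52.5,90,92); print(sense()['finger_gap'],sense()['grip_force'])
"
```

```text
t 51.6 tcp [487.2 158.3 119.3] [-180.    -0.    92.6] F [-0.4 -0.2 -3.7] dp [-0.557  0.595  0.146] ang [-0.    -0.     0.003]
48.68723285789176 93.8290786743164
```

Request:
step_arm --targets '[{"angular": [0, 0, 0], "dp": [-0.25, -0.01, 0], "fingers": 1}, {"angular": [0, 0, 0], "dp": [-0.5, 0.05, 0], "fingers": 1}, {"angular": [0, 0, 0], "dp": [-0.557, 0.3, 0], "fingers": 1}, {"angular": [0, 0, 0], "dp": [-0.557, 0.5, 0], "fingers": 1}, {"angular": [0, 0, 0], "dp": [-0.557, 0.595, 0], "fingers": 1}, {"angular": [0, 0, 0], "dp": [-0.557, 0.595, 0], "fingers": 1}, {"angular": [0, 0, 0], "dp": [-0.557, 0.595, 0.1], "fingers": 1}, {"angular": [0, 0, 0], "dp": [-0.557, 0.595, 0.14], "fingers": 1}]'

```text
time: 52.6
tool_pos: [609.0, 51.5, 88.8]
tcp_rot: [-179.8, -0.0, 92.5]
ft_force: [-1.8, -0.5, -4.1]
finger_gap: 48.0
grip_force: 95.1
```

```bash
python3 -c "
from h import *
go(611,52.5,80.5,92); print(sense()['finger_gap'],sense()['grip_force'])
"
```

```text
t 52.6 tcp [609.   51.5  88.8] [-179.8   -0.    92.5] F [-1.8 -0.5 -4.1] dp [0.004 0.01  0.041] ang [-0.001 -0.     0.003]
48.02323601528742 95.14886856079102
```

Request:
step_arm --targets '[{"angular": [0, 0, 0], "dp": [0.004, 0.005, 0.01], "fingers": 1}, {"angular": [0, 0, 0], "dp": [0.004, 0.005, 0.02], "fingers": 1}, {"angular": [0, 0, 0], "dp": [0.004, 0.005, 0.03], "fingers": 1}, {"angular": [0, 0, 0], "dp": [0.004, 0.005, 0.04], "fingers": 1}, {"angular": [0, 0, 0], "dp": [0.004, 0.005, 0.048], "fingers": 1}, {"angular": [0, 0, 0], "dp": [0.004, 0.005, 0.048], "fingers": 1}, {"angular": [0, 0, 0], "dp": [0.004, 0.005, 0.048], "fingers": 1}, {"angular": [0, 0, 0], "dp": [0.004, 0.005, 0.048], "fingers": 1}]'

```text
time: 53.6
tool_pos: [612.4, 52.0, 82.1]
tcp_rot: [180.0, 0.0, 92.5]
ft_force: [0.4, -0.2, -4.5]
finger_gap: 48.1
grip_force: 95.1
```

Request:
step_arm --targets '[{"angular": [0, 0, 0], "dp": [0, -0.004, 0.005], "fingers": 1}, {"angular": [0, 0, 0], "dp": [0, -0.004, 0.01], "fingers": 1}, {"angular": [0, 0, 0], "dp": [0, -0.004, 0.015], "fingers": 1}, {"angular": [0, 0, 0], "dp": [0, -0.004, 0.018], "fingers": 1}, {"angular": [0, 0, 0], "dp": [0, -0.004, 0.018], "fingers": 1}, {"angular": [0, 0, 0], "dp": [0, -0.004, 0.018], "fingers": 1}, {"angular": [0, 0, 0], "dp": [0, -0.004, 0.018], "fingers": 1}, {"angular": [0, 0, 0], "dp": [0, -0.004, 0.018], "fingers": 1}]'

```text
time: 54.6
tool_pos: [611.6, 52.0, 79.8]
tcp_rot: [180.0, 0.0, 92.5]
ft_force: [-6.4, -0.1, 8.2]
finger_gap: 47.9
grip_force: 96.2
```

Request:
step_arm --targets '[{"angular": [0, 0, 0], "dp": [0, 0, 0], "fingers": 0}, {"angular": [0, 0, 0], "dp": [0, 0, 0], "fingers": 0}, {"angular": [0, 0, 0], "dp": [0, 0, 0], "fingers": 0}, {"angular": [0, 0, 0], "dp": [0, 0, -0.3], "fingers": 0}, {"angular": [0, 0, 0], "dp": [0, 0, -0.6], "fingers": 0}, {"angular": [0, 0, 0], "dp": [0, -0.2, -0.9], "fingers": 0}, {"angular": [0, 0, 0], "dp": [-0.15, -0.4, -1], "fingers": 0}, {"angular": [0, 0, 0], "dp": [-0.4, -0.6, -1], "fingers": 0}]'

```text
time: 55.6
tool_pos: [496.6, -32.0, 282.2]
tcp_rot: [179.6, 0.1, 92.7]
ft_force: [0.1, -1.3, -0.7]
finger_gap: 85.5
grip_force: 0.0
```

```bash
python3 -c "
from h import *
look('w8',(('lock_grip',58),('dispenser_1_head',98)))
caps('w8'); go(607,170,230,92)
im=snapshot('scene');im2=snapshot('side')
a=cv2.resize(im[130:330,90:370],None,fx=1.4,fy=1.4); b=im2[110:390,220:420]
w=cv2.imread('pics/w8.png'); w=cv2.resize(w,(392,294))
o=np.zeros((580,620,3),np.uint8); o[:280,:392]=a; o[:280,400:600]=b; o[284:578,:392]=w; cv2.imwrite('pics/m8.png',o)
"
```

```text
dispenser_1_head 0.79 [381. 298.] [ 610.5 -139.9]
[333. 165.] [ 316    0   44  320 4578] z141 [ 5.38e+02 -4.00e-01] z129 [540.   -2.2]
[424. 104.] [ 401   80   47   49 1797] z141 [602.8  48. ] z129 [607.5  48.3]
[412. 213.] [ 391  192   43   42 1411] z141 [606.4 -36.7] z129 [611.3 -40. ]
[136. 309.] [113 279  51  63 872] z141 [ 373.7 -136.2] z129 [ 368.6 -143.7]
[418. 309.] [392 279  51  63 839] z141 [ 625.9 -126.1] z129 [ 631.6 -133.2]
t 55.75 tcp [495.1 -33.8 279. ] [179.9   0.   92.3] F [0.5 0.6 0.6] dp [0.996 0.6   0.245] ang [0.    0.    0.002]
```

View pics/m8.png

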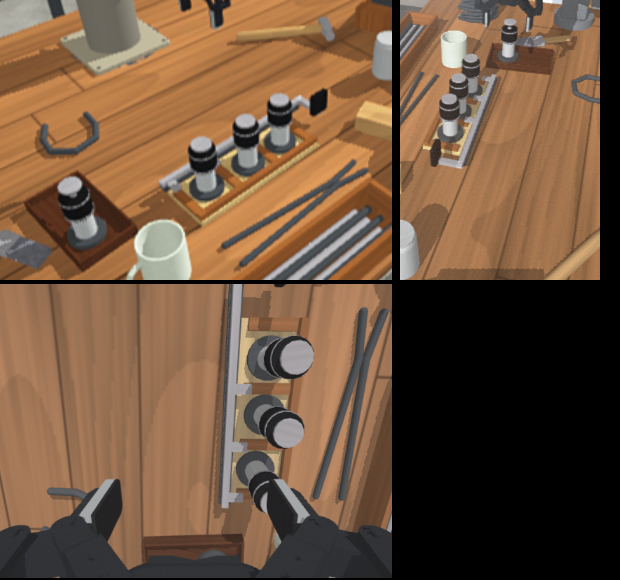

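All three bays are filled and the reject stands in its box. Next is the lock.

Request:
step_arm --targets '[{"angular": [0, 0, 0], "dp": [0.25, 0.15, 0], "fingers": 0}, {"angular": [0, 0, 0], "dp": [0.5, 0.3, 0], "fingers": 0}, {"angular": [0, 0, 0], "dp": [0.75, 0.45, 0], "fingers": 0}, {"angular": [0, 0, 0], "dp": [1, 0.6, 0], "fingers": 0}, {"angular": [0, 0, 0], "dp": [1, 0.6, 0.2], "fingers": 0}, {"angular": [0, 0, 0], "dp": [1, 0.6, 0.4], "fingers": 0}, {"angular": [0, 0, 0], "dp": [1, 0.6, 0.4], "fingers": 0}, {"angular": [0, 0, 0], "dp": [1, 0.6, 0.4], "fingers": 0}]'

```text
time: 56.85
tool_pos: [607.8, 173.9, 199.7]
tcp_rot: [179.9, -0.0, 92.5]
ft_force: [0.5, -0.0, 0.8]
finger_gap: 85.2
grip_force: 0.0
```

```bash
python3 -c "
from h import *
go(607,171,53,92.5)
"
```

```text
t 56.85 tcp [607.8 173.9 199.7] [179.9  -0.   92.5] F [ 0.5 -0.   0.8] dp [-0.015 -0.006  0.733] ang [ 0. -0.  0.]
```

Request:
step_arm --newtons 40 --targets '[{"angular": [0, 0, 0], "dp": [-0.015, -0.006, 0.25], "fingers": 0}, {"angular": [0, 0, 0], "dp": [-0.015, -0.006, 0.5], "fingers": 0}, {"angular": [0, 0, 0], "dp": [-0.015, -0.006, 0.73], "fingers": 0}, {"angular": [0, 0, 0], "dp": [-0.015, -0.006, 0.73], "fingers": 0.5}, {"angular": [0, 0, 0], "dp": [-0.015, -0.006, 0.73], "fingers": 1}, {"angular": [0, 0, 0], "dp": [-0.015, -0.006, 0.73], "fingers": 1}, {"angular": [0, 0, 0], "dp": [-0.015, -0.006, 0.73], "fingers": 1}, {"angular": [0, 0, 0], "dp": [-0.015, -0.006, 0.73], "fingers": 1}]'

```text
time: 57.85
tool_pos: [607.1, 170.4, 55.2]
tcp_rot: [179.9, -0.0, 92.5]
ft_force: [-6.2, -0.7, 11.7]
finger_gap: 13.1
grip_force: 40.7
```

Request:
step_arm --targets '[{"angular": [0, 0, 0], "dp": [0.025, 0, 0], "fingers": 1}, {"angular": [0, 0, 0], "dp": [0.05, 0, 0], "fingers": 1}, {"angular": [0, 0, 0], "dp": [0.075, 0, 0], "fingers": 1}, {"angular": [0, 0, 0], "dp": [0.1, 0, 0], "fingers": 1}, {"angular": [0, 0, 0], "dp": [0.125, 0, 0], "fingers": 1}, {"angular": [0, 0, 0], "dp": [0.15, 0, 0], "fingers": 1}, {"angular": [0, 0, 0], "dp": [0.15, 0, 0], "fingers": 1}, {"angular": [0, 0, 0], "dp": [0.15, 0, 0], "fingers": 1}]'

```text
time: 58.85
tool_pos: [606.1, 200.8, 55.3]
tcp_rot: [179.8, -0.1, 92.5]
ft_force: [-3.6, 0.1, 9.3]
finger_gap: 13.2
grip_force: 40.4
```

Moved 30 mm. Now the remaining 18 mm.

Request:
step_arm --targets '[{"angular": [0, 0, 0], "dp": [0.025, 0, 0], "fingers": 1}, {"angular": [0, 0, 0], "dp": [0.05, 0, 0], "fingers": 1}, {"angular": [0, 0, 0], "dp": [0.075, 0, 0], "fingers": 1}, {"angular": [0, 0, 0], "dp": [0.085, 0, 0], "fingers": 1}, {"angular": [0, 0, 0], "dp": [0.092, 0, 0], "fingers": 1}, {"angular": [0, 0, 0], "dp": [0.092, 0, 0], "fingers": 1}, {"angular": [0, 0, 0], "dp": [0.092, 0, 0], "fingers": 1}, {"angular": [0, 0, 0], "dp": [0.092, 0, 0], "fingers": 1}]'

```text
time: 59.85
tool_pos: [605.5, 218.4, 55.2]
tcp_rot: [179.8, -0.0, 92.5]
ft_force: [-2.7, -2.8, 8.9]
finger_gap: 13.4
grip_force: 40.3
```

Request:
step_arm --targets '[{"angular": [0, 0, 0], "dp": [0.01, 0, 0], "fingers": 1}, {"angular": [0, 0, 0], "dp": [0.015, 0, 0], "fingers": 1}, {"angular": [0, 0, 0], "dp": [0.02, 0, 0], "fingers": 1}, {"angular": [0, 0, 0], "dp": [0.02, 0, 0], "fingers": 1}, {"angular": [0, 0, 0], "dp": [0.02, 0, 0], "fingers": 1}, {"angular": [0, 0, 0], "dp": [0.02, 0, 0], "fingers": 1}, {"angular": [0, 0, 0], "dp": [0.02, 0, 0], "fingers": 1}, {"angular": [0, 0, 0], "dp": [0.02, 0, 0], "fingers": 1}]'

```text
time: 60.85
tool_pos: [605.5, 218.5, 55.2]
tcp_rot: [179.9, 0.3, 92.4]
ft_force: [-4.6, -20.1, 13.6]
finger_gap: 13.5
grip_force: 40.7
```

At the stop: 48 mm of travel and 20 N. I'll release, rise and check.

Request:
step_arm --targets '[{"angular": [0, 0, 0], "dp": [-0.012, 0, 0], "fingers": 1}, {"angular": [0, 0, 0], "dp": [-0.012, 0, 0], "fingers": 0}, {"angular": [0, 0, 0], "dp": [-0.012, 0, 0], "fingers": 0}, {"angular": [0, 0, 0], "dp": [-0.012, 0, 0], "fingers": 0}, {"angular": [0, 0, 0], "dp": [-0.012, 0, -0.3], "fingers": 0}, {"angular": [0, 0, 0], "dp": [-0.012, 0, -0.6], "fingers": 0}, {"angular": [0, 0, 0], "dp": [-0.1, -0.2, -0.9], "fingers": 0}, {"angular": [0, 0, 0], "dp": [-0.3, -0.4, -1], "fingers": 0}]'

```text
time: 61.85
tool_pos: [531.7, 164.5, 253.2]
tcp_rot: [179.7, -0.1, 92.6]
ft_force: [0.4, -0.9, 0.7]
finger_gap: 85.5
grip_force: 0.0
```

```bash
python3 -c "
from h import *
look('w9',(('lock_grip',58),))
im=snapshot('scene');im2=snapshot('side')
a=cv2.resize(im[130:330,90:370],None,fx=1.4,fy=1.4); b=im2[110:390,220:420]
w=cv2.imread('pics/w9.png'); w=cv2.resize(w,(392,294))
o=np.zeros((580,620,3),np.uint8); o[:280,:392]=a; o[:280,400:600]=b; o[284:578,:392]=w; cv2.imwrite('pics/m9.png',o)
"
```

```text
lock_grip 0.89 [358. 137.] [606.1 217.5]
```

View pics/m9.png

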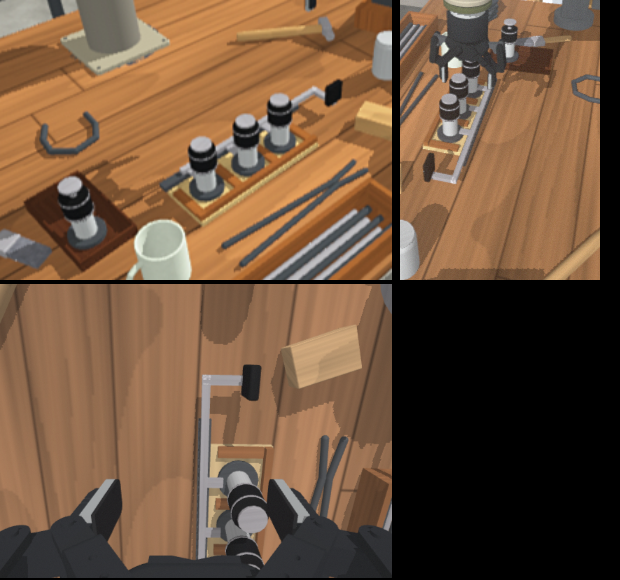

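The final pictures show all four dispensers upright, the tongues over the feet and the grip at y≈217, which is 48 mm of travel. The bystanders are untouched.

```bash
python3 -c "
from bench import *
print(hand_in())"
```

```text
the job is handed in; nothing more can be done
None
```

The job is handed in; no verdict came back. Of the four dispensers found, three ran free, were pressed home and stand in the bays; one was blocked and stands upright in the reject box; the lock is fully home, and the mug, tin and tongs were not touched.

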